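Bolt down a drill vice with a T-bolt

ROBOT

A 6-joint arm with a two-finger parallel gripper is mounted at the origin on a cart in front of the work surface, level with it; the furniture and walls round the work are solid. World frame = base frame: x ahead of the robot, y to its left, z up, the work surface at z = 0. Lengths are in m, angles in degrees, forces in N, time in s.
With the tool pointing down it reaches from about 0.35 to 0.875 m from the base axis. Payload 4.2 kg.
Tool frame: the origin (TCP) lies midway between the tips of the shut fingers; the grasp point (between the pads) lies 19 mm behind it (r.pinch_z is the distance from the TCP to the grasp point, in m); z points along the fingers, y is the line along which they close (so a half turn about z gives the same grasp; the last joint's range is limited). The gripper opens to 87 mm and grips with 3 to 60 N. Pads are 19 mm wide; open, the fingers measure 117 mm over their backs; the gripper's body (75 mm by 190 mm) begins 51 mm behind the grasp point.
Start: joints at [89.53, 22.042, 0.453, 0, -68.411, -14.817], TCP at [0.165, 0.603, 0.223] pointing down, gripper open.
Joint ranges: [-179.83, 179.83], [-69.29, 118.12], [-61.27, 80.66], [-181.25, 117.63], [-171.15, -9.14], [-177.46, 177.46]. Speed limits (degrees/s): [159.86, 159.86, 180, 180, 180, 180].

INTERFACE

Orientations are given as a 3x3 rotation matrix whose columns are the frame's x, y, z axes.
In Python, from station import r, imaging, models gives the robot as it stands. The module is installed in compiled form; this text tells all that it offers.
- The arm moves only by the tool apply_moves, never from a script. Its argument "moves" is a list of rows, each a list of 2 entries, a list of its own where there are three numbers: the shift along the tool's x, y, z in m, then the turn about the tool's z in degrees. A call has 1 to 5 rows; each row shifts and turns the commanded pose from where the row before left it, along the tool's axes as they then stand; what a row does not reach is not made up. A row lasts 1/12 s, in which the tool goes at most 41.7 mm and 7.16 degrees, less where a joint would pass 70% of its speed; a pose out of reach is approached as far as the arm can. A call is refused whole if a number of a shift passes 0.0417 or a number of a turn 7.16, either way. A call with a gripper value outside its range is refused whole. "hand" is the finger opening in m, from 0 to 0.087, set as the call begins (left out, the last holds). The fingers move at their own pace and stop on an object; the grip force is fixed at half the most. Time passes only in rows, so rows that do not move let the fingers close. It gives the time, the measured TCP pose, the force, the opening and the grip force at its end, in the units of the state.
- r.sense(): the state, without advancing time (a new reading comes with each control period).
- imaging.capture(name): name is "scene" or "top"; returns a dict with "frame" (384x512x3 uint8, blue, green, red), "intrinsics" (3x3 intrinsics, pixels), "eye" and "orientation" of the camera in the world. Camera axes: x right, y down, z forward; pixel columns grow to the right and rows downward; lengths in m; the calibration is good to about 2 mm. A picture is of the moment at which its call begins. There is no depth.
- r.finish_job(): hands the job in; it is judged then, once.
Trained networks look in a picture, given as the dict that the camera call returned (one of the last four; its "shot" number tells which), for a name from the list of things; names that differ only in an ending like _2 or _b are one class to them, and where a whole thing is asked for, a point or a joint stands for the part that bears it (a point fixed in the world has none). Each returns a list of dicts, best first, with "confidence" (0 to 1); they miss things now and then, are a little off and sometimes report something else, mostly with a low value. They report only what shows in the picture. A call takes as long as a camera call. They do not tell look-alikes from the thing itself.
- models.cut_out(picture, target): "region" (384x512 bool, what is visible of it) and "extent" ([left, top, width, height] as shares, 0 to 1, of the picture: columns of its width, rows of its height, round what is visible of it).
- models.place_of(picture, target): "at" ([column, row] as shares, 0 to 1, of the picture: columns of its width, rows of its height: a listed point, or the origin of a listed thing).
The state is a dict: "time_s": time; "joints": joint angles; "joint_velocities": joint speeds; "effort": joint torques, N m; "tcp_pos": TCP position; "ee_rot": TCP orientation; "wrist_force": force on the tool from outside, world axes, zero at the start; "moment": the same for the moment, N m; "gripper_width": opening from 0.0 (shut) to 1.0 (fully open); "gripper_force": force on a finger pad.
Only numpy, scipy, OpenCV 4.12 (cv2) and the standard library are available. Lean on these libraries where they do the work, as an engineer would, in place of code of your own. Each camera call takes 0.05 s, during which the arm holds its last target. There are 200 camera calls.

TASK

Finish bolting the drill vice to the slotted table: one of its ears is bolted already. Take the T-bolt with its nut from the wooden kit block, lower its head lengthways into the table's middle slot beside the empty ear, slide it fully home into the ear's notch, turn it clockwise until the head stops square across the slot, and run the nut down to finger-tight. Be gentle: never ram, lever or overtighten it against the cast iron, let go when it is tight, and leave the other things on the bench where they are.

Things in the scene. Friction and masses are not known exactly. Their poses are not given: they have to be found in the camera images.
- ttable: T-slotted cast table, 170 x 330 x 45 mm high, fixed on the bench. Origin: centre of its underside; z up. Three straight T-slots run along its y axis, at x = -55, 0 and +55 mm. The vice stands over the middle one, which is free towards +y.
- slot_mouth (a point): on the table's top face, on the middle slot's centre line, 125 mm towards +y from the table's centre (40 mm from its end). The slot's mouth is 22 mm wide between lips 14 mm thick; under them is an undercut 35 mm wide and 16 mm high, its floor 30 mm below the top face.
- vice: grey drill vice, fixed on the table, axes parallel to the table's. Origin: centre of its underside. Flat ears 15 mm thick and 52 mm wide with open notches 23 mm wide stick out along the slot; the one at -y is bolted down, the one at +y (prongs end at y = 105 mm) is empty. Jaws and work are 62 mm high within y = -35 to 35 mm; the base is 16 mm high.
- notch (a point): where the T-bolt's axis comes to stand when its shank is home against the closed end of the empty notch; on the ear's top face, 15 mm above the table's top, 86 mm along +y from the vice's origin. The notch is open towards the table's +y: the bolt comes in along the slot, moving towards -y.
- kit_block: hardwood block 70 x 150 x 30 mm high, fixed, with short studs (under 56 mm high) and a pocket 38 x 24 mm, 15 mm deep, long side along the block's x, at (0, +45) mm, where the T-bolt stands on its head. Origin: centre of the underside. Carry the bolt round the front of the orange machine behind: x from 0.52 m, y -0.06 to 0.24, 0.18 high, with a shelf 0.29 to 0.32 high from x = 0.61.
- tbolt: loose T-bolt, 0.4 to 0.6 kg with nut. Origin: centre of the head's underside; z up the shank; x along the head. Head 34 (x) x 20 (y) x 14.5 mm high, two corners rounded: under the lips it turns clockwise (from above) a quarter turn until its square corners stop on the undercut's walls, about 3 degrees past square; anticlockwise it jams. Shank 20 mm thick.
- bolt_end (a point): centre of the T-bolt's upper end, 96 mm above the head's underside; a dark groove across this end face lies along the head (the bolt's x).
- nut: steel collar nut on the T-bolt, to hold the bolt by. Origin: on the axis, in the collar's underside; z up. Collar 42 mm wide, 5 mm high. Two-start thread: clockwise from above it goes down 8 mm a turn. The thread drags (0.12 N m while turning), so bolt and nut turn together until the head stops; then the nut runs down, 1.6 to 2.5 rad until it meets the ear.
- nut_hex (a point): middle of the nut's hexagon, on the axis, 18 mm above the collar's underside. Hexagon 30 mm across flats, 26 mm high; two flats face along the nut's x axis, the others every 60 degrees. Collar at the start 45.5 to 46.7 mm above the bolt's foot, at 43.5 when tight. Then it stiffens fast: finger-tight is 0.2 to 0.3 N m still felt when the turning stops; 0.4 is too much.
- spanner: bystander: open spanner 196 long, lying on the bench; origin at the centre of its underside; leave it alone
- hexkeys: bystander: folding hex key block, 28 x 95 x 23; origin at the centre of its underside; leave it alone
- drill_box: bystander: closed drill box 60 x 110 x 33; origin at the centre of its underside; leave it alone
- bearing_ring: bystander: bearing, 52 across and 16 high, lying over the table's back slot (x about +55); origin at the centre of its underside; leave it alone
- tape_measure: bystander: tape measure 68 x 76 x 37; origin at the centre of its underside; leave it alone
- screwdriver: bystander: screwdriver with a yellow handle, 172 long; origin at the centre of its underside; leave it alone
There are look-alikes about, which are no part of the job. Leave any red or turquoise look-alike of the tbolt alone.

How it is judged (in metres and radians):
On the way, in this order (a step that is already met when the one before it is completed fails the run):
1. the T-bolt's head is down in the middle slot, below the lips (z of tbolt in the frame of ttable below 0.0195 m and x of tbolt in the frame of ttable between -0.006 and 0.006 m and y of tbolt in the frame of ttable below 0.165 m and angle between tbolt's own z axis and vertical below 0.1 rad), for 0.2 s.
2. the bolt stands home in the notch with its head turned across the slot (all of step 1 and horizontal distance between tbolt and notch below 0.005 m and angle between the x axis of tbolt and the x axis of ttable, either way round below 0.3 rad), for 0.2 s.
At the end, for the whole second after the job is handed in: The T-bolt stands in the middle slot with its foot below the lips, its axis within 5 mm of its home point in the notch, its head within 0.3 rad of square across the slot, and the nut bears on the ear with more than 10 N after release; bystanders within 3 cm (all of step 2 and contact force between nut and vice above 10 N); the robot touches nothing.
It fails at once if the bolt or its nut bears on the vice with more than 65 N (rammed or overtightened) (contact force between tbolt and vice above 65 N).
It fails at once if the bolt bears on the table with more than 65 N (rammed or overtightened) (contact force between tbolt and ttable above 65 N).
It fails at once if a bystander is moved by more than 3 cm (distance of any of spanner, hexkeys, drill_box, bearing_ring, tape_measure, screwdriver from where it was at the start of the episode above 0.03 m).
It also fails if it takes over 72 s, if anything falls off the work surface, if the arm or the gripper's body presses on something with over 40 N, if the wrist force passes 120 N, or if a joint passes its speed limit or range.

## Working session

There is one attempt and no reset: what is moved stays moved. The work goes in short steps, Python scripts to look and compute and a tool call to move; the robot and the scene stay as the last step left them, time stands still between calls to the robot, and variables do not carry over. Pictures are saved under pics/ and viewed, at most 10 in all, crops included, and the job is handed in when it is done.

Besides the shell and the picture viewer there is one more tool, called in YAML: its name, and indented under it one key for each argument. apply_moves: Moves the arm, as the interface text tells. Its arguments: {"type":"object","properties":{"moves":{"type":"array"},"hand":{"type":"number"}},"required":["moves"]}

```bash
mkdir -p pics; cat > h.py <<'E'
from station import r, imaging, models
import numpy as np, cv2
def px(p,a): return np.array([a[0]*512,a[1]*384])
def ray(p,uv):
    d=np.asarray(p["orientation"])@np.linalg.inv(np.asarray(p["intrinsics"]))@np.array([uv[0],uv[1],1.])
    return np.asarray(p["eye"]),d/np.linalg.norm(d)
def atz(p,uv,z):
    e,d=ray(p,uv); return e+d*(z-e[2])/d[2]
def tri(rs):
    A=np.zeros((3,3));b=np.zeros(3)
    for e,d in rs:
        M=np.eye(3)-np.outer(d,d);A+=M;b+=M@e
    x=np.linalg.solve(A,b)
    return x,[float(np.linalg.norm((np.eye(3)-np.outer(d,d))@(x-e))) for e,d in rs]
def proj(p,X):
    c=np.asarray(p["intrinsics"])@(np.asarray(p["orientation"]).T@(np.asarray(X)-np.asarray(p["eye"])))
    return c[:2]/c[2]
E
python3 - <<'E'
from h import *
np.set_printoptions(precision=4,suppress=True)
s=r.sense(); print({k:s[k] for k in("time_s","tcp_pos","ee_rot","wrist_force","gripper_width")})
P={n:imaging.capture(n) for n in("scene","top")}
for n,p in P.items():
    cv2.imwrite(f"pics/{n}0.png",p["frame"]); print(n,p["eye"],np.asarray(p["orientation"]).tolist(),np.asarray(p["intrinsics"]).tolist())
for t in("tbolt","bolt_end","nut","nut_hex","notch","slot_mouth","ttable","vice","kit_block"):
    for n,p in P.items():
        print(t,n,[(px(p,o["at"]).round(1).tolist(),round(o["confidence"],2)) for o in models.place_of(p,t)[:5]])
E
```

```text
{'time_s': 0.0, 'tcp_pos': array([0.1646, 0.6023, 0.2215]), 'ee_rot': array([[ 0.9646, -0.2638, -0.0004],
       [-0.2638, -0.9646, -0.0021],
       [ 0.0001,  0.0022, -1.    ]]), 'wrist_force': array([0.091 , 0.4142, 0.3179]), 'gripper_width': 1.0003918108001286}
scene [-0.2746 -0.4089  0.7552] [[0.5130729831856609, -0.4776569801439129, 0.713161919373689], [-0.8582553521416633, -0.29749509726519585, 0.41820379914984196], [0.012404210783284388, -0.8266441050554763, -0.5625883567332998]] [[360.62488953655054, 0.0, 257.20145273363545], [0.0, 360.62488953655054, 186.86860633092547], [0.0, 0.0, 1.0]]
top [0.4267 0.0861 1.4216] [[-0.00018502337305065307, -0.9927316643643183, 0.12034869477814189], [-0.9999721840917033, -0.0007136857697264698, -0.007424398661891886], [0.007456326791392476, -0.1203467208571676, -0.9927039185828306]] [[403.3262240011087, 0.0, 252.24856656440468], [0.0, 403.3262240011087, 198.35397037331737], [0.0, 0.0, 1.0]]
tbolt scene [([177.3, 204.0], 0.74), ([178.5, 165.0], 0.71), ([158.0, 175.3], 0.69), ([334.9, 226.1], 0.32)]
tbolt top [([123.8, 213.4], 0.63), ([125.7, 
[... 458 characters left out ...]
, 0.4)]
nut_hex scene [([175.5, 153.6], 0.58), ([182.6, 210.7], 0.56), ([174.4, 182.6], 0.53), ([155.1, 160.3], 0.43)]
nut_hex top [([173.5, 242.1], 0.6), ([119.3, 213.3], 0.59), ([123.6, 187.3], 0.39)]
notch scene [([333.4, 236.8], 0.88), ([260.9, 249.5], 0.63), ([172.6, 177.5], 0.53)]
notch top [([335.6, 226.0], 0.76)]
slot_mouth scene [([308.3, 230.3], 0.92)]
slot_mouth top [([309.0, 222.8], 0.73)]
ttable scene [([344.1, 260.8], 0.56)]
ttable top [([345.1, 226.7], 0.55), ([283.9, 253.1], 0.37)]
vice scene [([362.3, 250.3], 0.83)]
vice top [([361.3, 230.4], 0.61), ([172.4, 241.8], 0.48)]
kit_block scene [([186.0, 214.2], 0.58), ([336.1, 227.7], 0.31)]
kit_block top [([189.0, 250.6], 0.81)]
```

```bash
python3 - <<'E'
import cv2
a=cv2.imread("pics/scene0.png");b=cv2.imread("pics/top0.png")
A=cv2.resize(a[120:290,110:430],(800,425));B=cv2.resize(b[150:320,60:440],None,fx=2.1,fy=2.1,interpolation=cv2.INTER_CUBIC)
cv2.imwrite("pics/A.png",A);cv2.imwrite("pics/B.png",B)
E
```

```text
(no output)
```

View pics/A.png

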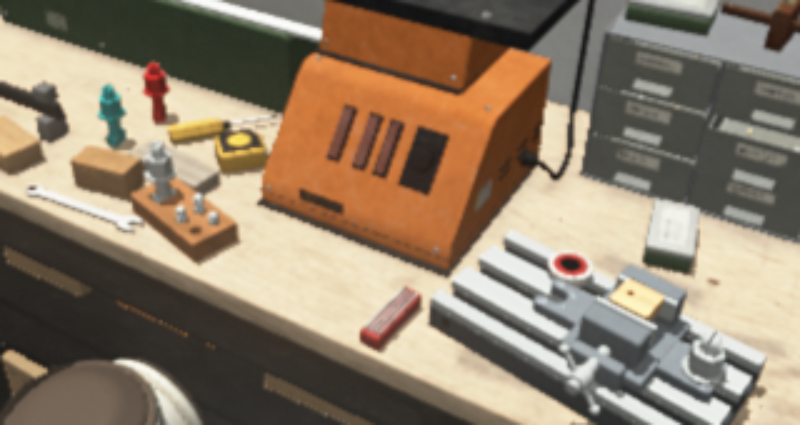

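View pics/B.png

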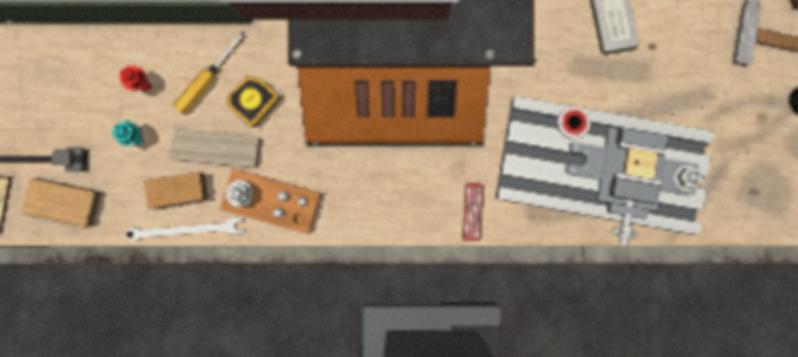

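Both views show the steel T-bolt at the left end of the kit block (scene pixel about 174,185; top pixel about 173,242). The red and turquoise look-alikes are farther back. The vice's empty ear faces left, with the slot mouth at top pixel about (309,223) and the notch at about (336,226).

```bash
cat > m.py <<'E'
from h import *
from scipy.optimize import least_squares
np.set_printoptions(precision=4,suppress=True)
S=imaging.capture("scene");T=imaging.capture("top")
def best(p,t,near):
    c=[px(p,o["at"]) for o in models.place_of(p,t)]
    return min(c,key=lambda u:np.linalg.norm(u-near)) if c else None
for t,ns,nt in(("bolt_end",(173,174),(171,242)),("nut_hex",(174,183),(173,242)),("nut",(175,190),(173.7,241)),("tbolt",(177,204),(175,243)),("notch",(333,237),(336,226)),("slot_mouth",(308,230),(309,223)),("vice",(362,250),(361,230)),("ttable",(344,261),(345,227)),("kit_block",(186,214),(189,250))):
    a,b=best(S,t,ns),best(T,t,nt)
    print(t,a,b,*tri([ray(S,a),ray(T,b)]))
# fit oriented boxes to masks in both views
def fit(t,dims,x0,near):
    cs=[]
    for p,n in((S,near[0]),(T,near[1])):
        ok=[o for o in models.cut_out(p,t)]
        o=min(ok,key=lambda o:np.linalg.norm(np.argwhere(o["region"]).mean(0)[::-1]-n))
        m=o["region"].astype(np.uint8);print(t,o["confidence"],m.sum(),o["extent"])
        cs.append((p,m))
    L,W,H=dims
    box=np.array([[sx*L/2,sy*W/2,z] for sx in(-1,1) for sy in(-1,1) for z in(0,H)])
    def hullpx(x,p):
        c,s=np.cos(x[2]),np.sin(x[2]);R=np.array([[c,-s,0],[s,c,0],[0,0,1]])
        q=box@R.T+[x[0],x[1],0]
        return cv2.convexHull(np.array([proj(p,v) for v in q],np.float32))
    def res(x):
        out=[]
        for p,m in cs:
            mh=cv2.convexHull(np.argwhere(m)[:,::-1].astype(np.float32).copy())[:,0]
            h=hullpx(x,p)
            # compare convex-hull support functions
            for a in np.linspace(0,2*np.pi,48,endpoint=False):
                d=np.array([np.cos(a),np.sin(a)])
                out.append((h[:,0]@d).max()-(mh@d).max()-0.5*0)
        return np.array(out)
    f=least_squares(res,x0,loss="soft_l1"); print(t,f.x[:2],np.degrees(f.x[2]),"rms",np.sqrt((res(f.x)**2).mean()))
fit("kit_block",(.07,.15,.03),[.36,.29,0.2],((186,214),(189,250)))
fit("ttable",(.17,.33,.045),[.44,-.22,0.15],((344,261),(345,227)))
E
python3 m.py
```

```text
bolt_end [171.8784 177.216 ] [173.2096 241.1136] [0.4441 0.3341 0.1108] [0.003505072318535546, 0.003505072318535506]
nut_hex [172.5952 185.7024] [172.9024 243.4176] [0.4397 0.3378 0.0784] [0.0006530372710910547, 0.0006530372710910307]
nut [174.8992 190.3104] [173.824  243.9936] [0.4402 0.3354 0.0604] [0.004047538573045504, 0.004047538573045616]
tbolt [176.1792 200.2944] [176.2816 245.4912] [0.436  0.3332 0.0223] [0.0050534002393311725, 0.005053400239331266]
notch [332.6976 233.5872] [335.2064 224.2944] [ 0.5034 -0.203   0.0706] [0.0008526407624536412, 0.000852640762453656]
slot_mouth [312.576  231.0912] [309.2992 223.6032] [ 0.512  -0.1297  0.039 ] [0.010751316168298563, 0.010751316168298462]
vice [362.9056 253.5936] [357.888  228.7104] [ 0.4922 -0.2915  0.0466] [0.007395710112071033, 0.007395710112071098]
ttable [344.0128 260.0832] [342.8864 229.0176] [ 0.4922 -0.2482 -0.0014] [0.004131542671636872, 0.00413154267163688]
kit_block [179.9168 210.0864] [188.6208 246.912 ] [0.4259 0.3002 0.0001] [0.003031416125379572, 0.003031416125379583]
kit_block 0.97 814 [0.316, 0.5047, 0.0883, 0.0859]
kit_block 0.61 806 [0.3244, 0.6047, 0.0896, 0.0797]
kit_block [0.442  0.2977] 11.104536022482616 rms 4.560583870388417
ttable 0.89 4116 [0.5508, 0.5432, 0.2617, 0.2596]
ttable 0.81 3105 [0.5709, 0.5099, 0.2092, 0.1714]
ttable [ 0.4759 -0.2279] 8.589887149337116 rms 10.116649265464458
```

```bash
cat > e.py <<'E'
from h import *
from scipy.optimize import minimize
from scipy.ndimage import map_coordinates
np.set_printoptions(precision=4,suppress=True)
S=imaging.capture("scene");T=imaging.capture("top")
def grads(p):
    g=cv2.GaussianBlur(p["frame"],(0,0),0.8).astype(np.float32)
    return [(cv2.Sobel(g[:,:,c],5,1,0)/8,cv2.Sobel(g[:,:,c],5,0,1)/8) for c in range(3)]
G={id(p):grads(p) for p in(S,T)}
def score(x,segs,ps):
    c,s=np.cos(x[2]),np.sin(x[2]);tot=0
    for p in ps:
        R=np.array(p["orientation"]);K=np.array(p["intrinsics"]);e=np.array(p["eye"])
        for a,b in segs:
            t=np.linspace(0.03,.97,40)[:,None];q=np.array(a)*(1-t)+np.array(b)*t
            w=np.c_[c*q[:,0]-s*q[:,1]+x[0],s*q[:,0]+c*q[:,1]+x[1],q[:,2]]
            u=(K@(R.T@(w-e).T)).T;u=u[:,:2]/u[:,2:]
            d=u[-1]-u[0];n=np.array([-d[1],d[0]])/np.linalg.norm(d)
            best=0
            v=0
            for gx,gy in G[id(p)]:
                v=v+(map_coordinates(gx,[u[:,1],u[:,0]],order=1)*n[0]+map_coordinates(gy,[u[:,1],u[:,0]],order=1)*n[1])
            tot+=abs(v.mean())*np.linalg.norm(b-np.array(a))
    return -tot
def fit(name,segs,x0):
    for lab,ps in(("S",[S]),("T",[T]),("ST",[S,T])):
        bestf=None
        for dx in(-.008,0,.008):
            for dy in(-.008,0,.008):
                for da in(-.04,0,.04):
                    f=minimize(score,np.array(x0)+[dx,dy,da],args=(segs,ps),method="Nelder-Mead",options=dict(initial_simplex=np.array(x0)+[dx,dy,da]+np.array([[0,0,0],[.004,0,0],[0,.004,0],[0,0,.03]]),maxiter=150))
                    if bestf is None or f.fun<bestf.fun: bestf=f
        print(name,lab,bestf.x[:2],np.degrees(bestf.x[2]),bestf.fun)
        r_=bestf.x
    return r_
def guess(c,z,n):
    w=np.array([atz(T,u,z) for u in c]); m=w.mean(0)
    d=w[0]-w[1]+w[3]-w[2]; return [m[0],m[1],np.arctan2(-d[0],d[1])]
kb=[]
for z in(.03,):
    C=[(-.035,-.075,z),(.035,-.075,z),(.035,.075,z),(-.035,.075,z)]
    kb+=[(C[i],C[(i+1)%4]) for i in range(4)]
kb+=[((-.035,-.075,0),(-.035,.075,0)),((-.035,-.075,0),(.035,-.075,0))]
kx=guess([(168.6,230),(213.3,239.5),(207.6,261),(163.8,250)],.03,0);print("kg",kx,np.degrees(kx[2]))
k=fit("kit",kb,kx)
c,s=np.cos(k[2]),np.sin(k[2]);print("bolt axis",k[0]-s*.045,k[1]+c*.045)
z=.045;C=[(-.085,-.165,z),(.085,-.165,z),(.085,.165,z),(-.085,.165,z)]
tt=[(C[i],C[(i+1)%4]) for i in range(4)]
for xx in(-.066,-.044,.044): tt.append(((xx,-.16,z),(xx,.16,z)))
for xx in(-.011,.011): tt.append(((xx,.07,z),(xx,.165,z)))
tx=guess([(305.2,196.2),(399.5,213.3),(393.3,261),(298,244.3)],.045,0);print("tg",tx,np.degrees(tx[2]))
t=fit("table",tt,tx)
c,s=np.cos(t[2]),np.sin(t[2]);
print("slot_mouth",t[0]-s*.125,t[1]+c*.125)
# notch from networks
for n,p,nr in(("S",S,(333,236)),("T",T,(335.5,225))):
    o=min([px(p,o["at"]) for o in models.place_of(p,"notch")],key=lambda u:np.linalg.norm(u-nr))
    w=atz(p,o,.060);d=np.array([w[0]-t[0],w[1]-t[1]]);print("notch",n,w,"in table",c*d[0]+s*d[1],-s*d[0]+c*d[1])
for n,h in(("bolt_end",.111),("nut_hex",.079)):
  for p,nr in((S,(173,180)),(T,(172.5,242))):
    o=[px(p,o["at"]) for o in models.place_of(p,n)]
    if o:
        o=min(o,key=lambda u:np.linalg.norm(u-nr));print(n,o,atz(p,o,h))
E
python3 e.py
```

```text
kg [np.float64(0.4340751796516362), np.float64(0.2946220064577559), np.float64(-0.22549879145413412)] -12.920129035622601
kit S [0.4317 0.292 ] -16.230288824376487 -49.7861167597869
kit T [0.4315 0.2878] -14.944491066049062 -31.234145750065025
kit ST [0.4313 0.2895] -15.758173817614434 -78.94274281997616
bolt axis 0.4434789532121801 0.3328123849165202
tg [np.float64(0.49011294190237803), np.float64(-0.2542605924326603), np.float64(-0.17659144658557702)] -10.117944587463475
table S [ 0.4898 -0.253 ] -10.081093538880902 -180.7907550262267
table T [ 0.4932 -0.2452] -10.18746387366394 -125.56503256240873
table ST [ 0.4906 -0.2537] -10.176145618635834 -298.0531362660393
slot_mouth 0.5126948595425799 -0.1306472621947999
notch S [ 0.4878 -0.2054  0.06  ] in table -0.011288996929998464 0.04704547319662809
notch T [ 0.5026 -0.2048  0.06  ] in table 0.0031699952271862473 0.05026445868368531
bolt_end [174.08   178.2144] [0.4413 0.3268 0.111 ]
bolt_end [172.6976 240.4992] [0.4484 0.3331 0.111 ]
nut_hex [173.9776 183.2064] [0.4532 0.3428 0.079 ]
nut_hex [172.5952 242.112 ] [0.4436 0.3393 0.079 ]
```

```bash
python3 - <<'E'
from h import *
S=cv2.imread("pics/scene0.png");T=cv2.imread("pics/top0.png")
a=cv2.resize(S[165:215,150:200],(400,400),interpolation=cv2.INTER_CUBIC)
b=cv2.resize(T[228:258,158:188],(400,400),interpolation=cv2.INTER_CUBIC)
cv2.imwrite("pics/z.png",np.hstack([a,b]))
E
```

```text
(no output)
```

View pics/z.png

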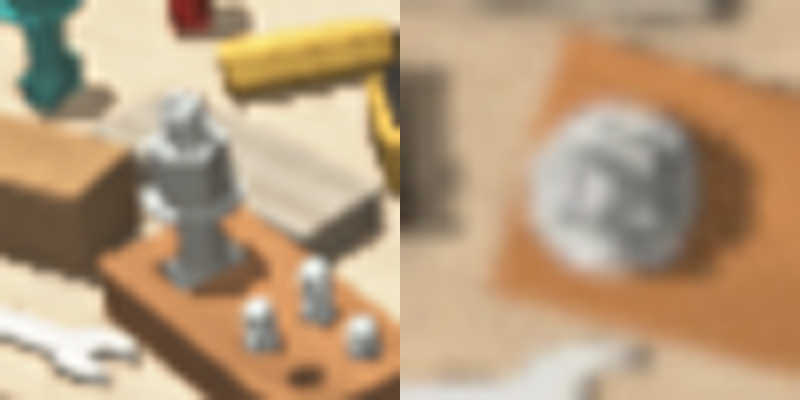

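apply_moves:
  moves:
    - [[0.02, 0, 0], 7]
    - [[0.02, 0, 0], 7]

```text
time_s: 2.77
tcp_pos: [0.2023, 0.5904, 0.2225]
ee_rot: [[0.87, -0.492, 0.0], [-0.492, -0.87, 0.0], [0.0, -0.0, -1.0]]
wrist_force: [-0.2, -0.4, 0.9]
gripper_width: 1.0
gripper_force: 0.0
```

```bash
python3 -c "
from h import *
s=r.sense();print(s['joints'],s['tcp_pos'],s['ee_rot'])"
```

```text
[ 8.59253597e+01  2.19561352e+01  3.04206872e-01  6.26669418e-03
 -6.83374891e+01 -2.54271353e+01] [0.20229636 0.59043416 0.22245195] [[ 8.70360312e-01 -4.92415389e-01  1.14517159e-04]
 [-4.92415402e-01 -8.70360294e-01  1.77013979e-04]
 [ 1.25067813e-05 -2.10455955e-04 -9.99999978e-01]]
```

The scene zoom shows one hexagon face squarely towards the camera, at crop (185,170). So the flats lie roughly along the block's axes, at -15.5° plus multiples of 60°. The other views agree with the measurements.

```bash
cat > plan.py <<'E'
import sys,numpy as np
from station import r
# plan.py x y z yaw n : rows from the present measured pose
def rows(p,psi,tgt,tpsi,n):
    out=[];dp=(np.array(tgt)-p)/n;dt=-(tpsi-psi)/n
    p=np.array(p,float)
    q=p.copy();a=psi
    for i in range(n):
        goal=p+dp*(i+1);d=goal-q;c,s=np.cos(np.radians(a)),np.sin(np.radians(a))
        v=np.round([c*d[0]+s*d[1],s*d[0]-c*d[1],-d[2]],4)
        q=q+np.array([c*v[0]+s*v[1],s*v[0]-c*v[1],-v[2]]);t=round(dt,2);a-=t
        out.append([v.tolist(),t])
    return out
if __name__=="__main__":
    s=r.sense();R=np.array(s["ee_rot"]);p=np.array(s["tcp_pos"]);psi=np.degrees(np.arctan2(R[1,0],R[0,0]))
    x,y,z,w=map(float,sys.argv[1:5]);n=int(sys.argv[5])
    print(p.round(4),round(psi,2),s["joints"].round(1) if hasattr(s["joints"],"round") else s["joints"],np.round(s["wrist_force"],1),np.round(s["moment"],3))
    R_=rows(p,psi,(x,y,z),w,n)
    for i in range(0,n,5): print(R_[i:i+5])
E
python3 plan.py .4425 .3345 .16 14.5 10
```

```text
[0.2023 0.5904 0.2225] -29.5 [ 85.9  22.    0.3   0.  -68.3 -25.4] [-0.2 -0.4  0.9] [ 0.065 -0.027  0.007]
[[[0.0335, 0.0104, 0.0062], np.float64(-4.4)], [[0.0326, 0.013, 0.0063], np.float64(-4.4)], [[0.0315, 0.0155, 0.0062], np.float64(-4.4)], [[0.0303, 0.0178, 0.0063], np.float64(-4.4)], [[0.0287, 0.0201, 0.0062], np.float64(-4.4)]]
[[[0.0272, 0.0222, 0.0063], np.float64(-4.4)], [[0.0254, 0.0243, 0.0062], np.float64(-4.4)], [[0.0234, 0.0261, 0.0063], np.float64(-4.4)], [[0.0214, 0.0279, 0.0062], np.float64(-4.4)], [[0.0191, 0.0294, 0.0063], np.float64(-4.4)]]
```

apply_moves:
  moves:
    - [[0.0335, 0.0104, 0.0062], -4.4]
    - [[0.0326, 0.013, 0.0063], -4.4]
    - [[0.0315, 0.0155, 0.0062], -4.4]
    - [[0.0303, 0.0178, 0.0063], -4.4]
    - [[0.0287, 0.0201, 0.0062], -4.4]

```text
time_s: 3.18
tcp_pos: [0.324, 0.4612, 0.1913]
ee_rot: [[0.992, -0.123, 0.0], [-0.123, -0.992, 0.0], [0.0, -0.0, -1.0]]
wrist_force: [0.8, 0.3, 0.0]
gripper_width: 0.999
gripper_force: 0.0
```

apply_moves:
  moves:
    - [[0.0272, 0.0222, 0.0063], -4.4]
    - [[0.0254, 0.0243, 0.0062], -4.4]
    - [[0.0234, 0.0261, 0.0063], -4.4]
    - [[0.0214, 0.0279, 0.0062], -4.4]
    - [[0.0191, 0.0294, 0.0063], -4.4]

```text
time_s: 3.6
tcp_pos: [0.4447, 0.3337, 0.1601]
ee_rot: [[0.966, 0.258, 0.001], [0.258, -0.966, 0.0], [0.001, -0.0, -1.0]]
wrist_force: [0.3, 0.6, 0.2]
gripper_width: 0.997
gripper_force: 0.0
```

apply_moves:
  moves:
    - [[0, 0, 0], 0]

```text
time_s: 3.68
tcp_pos: [0.4458, 0.3305, 0.1587]
ee_rot: [[0.968, 0.251, -0.002], [0.251, -0.968, -0.003], [-0.002, 0.002, -1.0]]
wrist_force: [-1.0, 1.1, -0.3]
gripper_width: 1.003
gripper_force: 0.0
```

```bash
sed -i 's/t=round(dt,2)/t=round(float(dt),2)/' plan.py; python3 plan.py .4425 .3345 .07 14.5 4
python3 - <<'E'
from h import *
T=imaging.capture("top");S=imaging.capture("scene")
b=cv2.resize(T["frame"][205:275,130:220],None,fx=4.4,fy=4.4,interpolation=cv2.INTER_CUBIC)
a=cv2.resize(S["frame"][150:220,130:220],None,fx=4.4,fy=4.4,interpolation=cv2.INTER_CUBIC)
cv2.imwrite("pics/p1.png",np.hstack([a,b]))
E
```

```text
[0.4458 0.3305 0.1587] 14.53 [ 53.3  18.5 -14.7   0.  -57.   51.2] [-1.   1.1 -0.3] [-0.023  0.021  0.004]
[[[-0.0005, -0.0012, 0.0222], 0.01], [[-0.0006, -0.0011, 0.0222], 0.01], [[-0.0005, -0.0012, 0.0221], 0.01], [[-0.0006, -0.0012, 0.0222], 0.01]]
```

View pics/p1.png

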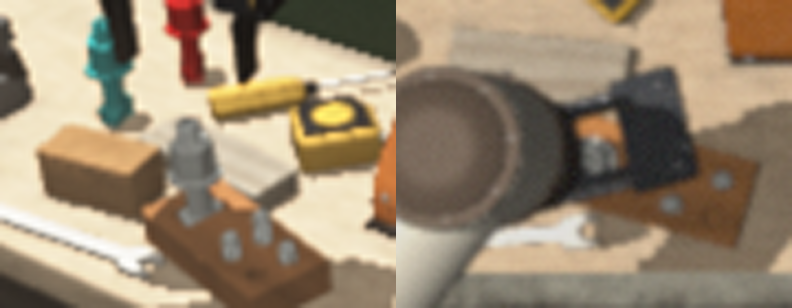

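The T-bolt shows between the open fingers: top crop about (600,155), finger midpoint about (600,145). Descending.

apply_moves:
  moves:
    - [[-0.0022, -0.0047, 0.022], 0]
    - [[0, 0, 0.022], 0]
    - [[0, 0, 0.022], 0]
    - [[0, 0, 0.0], 0]
    - [[0, 0, 0.0], 0]

```text
time_s: 4.2
tcp_pos: [0.4397, 0.3395, 0.0937]
ee_rot: [[0.967, 0.256, -0.001], [0.256, -0.967, -0.002], [-0.001, 0.001, -1.0]]
wrist_force: [-0.2, 0.4, -0.1]
gripper_width: 0.999
gripper_force: 0.0
```

```bash
python3 plan.py .4425 .3345 .07 14.5 2
```

```text
[0.4397 0.3395 0.0937] 14.81 [ 54.4  22.7 -19.1   0.  -48.2  50.4] [-0.2  0.4 -0.1] [ 0.021 -0.044  0.035]
[[[0.0007, 0.0028, 0.0119], 0.15], [[0.0008, 0.0027, 0.0118], 0.15]]
```

apply_moves:
  moves:
    - [[0.0015, 0.0055, 0.012], 0]
    - [[0, 0, 0.012], 0]
    - [[0, 0, 0.0], 0]
    - [[0, 0, 0.0], 0]

```text
time_s: 4.53
tcp_pos: [0.4436, 0.335, 0.0713]
ee_rot: [[0.967, 0.255, 0.001], [0.255, -0.967, 0.001], [0.002, -0.001, -1.0]]
wrist_force: [-0.2, -0.3, 0.3]
gripper_width: 1.001
gripper_force: 0.0
```

apply_moves:
  moves:
    - [[0, 0, 0.0], 0]

```text
time_s: 4.62
tcp_pos: [0.4439, 0.3352, 0.0718]
ee_rot: [[0.967, 0.255, 0.002], [0.255, -0.967, 0.002], [0.003, -0.002, -1.0]]
wrist_force: [0.2, 0.1, 0.0]
gripper_width: 1.003
gripper_force: 0.0
```

apply_moves:
  moves:
    - [[0, 0, 0.0], 0]

```text
time_s: 4.7
tcp_pos: [0.4438, 0.335, 0.0716]
ee_rot: [[0.967, 0.255, 0.002], [0.255, -0.967, 0.002], [0.002, -0.002, -1.0]]
wrist_force: [0.7, -0.5, 0.8]
gripper_width: 1.002
gripper_force: 0.0
```

apply_moves:
  moves:
    - [[0, 0, 0.002], 0]
    - [[0, 0, 0], 0]
    - [[0, 0, 0], 0]
    - [[0, 0, 0], 0]
    - [[0, 0, 0], 0]
  hand: 0.02

```text
time_s: 5.12
tcp_pos: [0.4432, 0.3341, 0.0681]
ee_rot: [[0.967, 0.254, 0.0], [0.254, -0.967, 0.0], [0.0, -0.0, -1.0]]
wrist_force: [-0.8, -0.1, 0.5]
gripper_width: 0.709
gripper_force: 0.0
```

apply_moves:
  moves:
    - [[0, 0, 0], 0]
    - [[0, 0, 0], 0]
    - [[0, 0, 0], 0]

```text
time_s: 5.37
tcp_pos: [0.4432, 0.334, 0.068]
ee_rot: [[0.967, 0.254, -0.0], [0.254, -0.967, 0.0], [-0.0, -0.0, -1.0]]
wrist_force: [-1.6, 1.9, 0.2]
gripper_width: 0.474
gripper_force: 1.1
```

```bash
python3 plan.py .4425 .3345 .07 14.5 1
```

```text
[0.4432 0.334  0.068 ] 14.71 [ 53.7  24.6 -20.7  -0.  -44.7  51. ] [-1.6  1.9  0.2] [ 0.663  0.212 -0.016]
[[[-0.0006, -0.0007, -0.002], 0.21]]
```

apply_moves:
  moves:
    - [[0, 0, 0], 0]
    - [[0, 0, 0], 0]

```text
time_s: 5.53
tcp_pos: [0.4433, 0.3343, 0.0682]
ee_rot: [[0.967, 0.254, 0.0], [0.254, -0.967, 0.001], [0.001, -0.0, -1.0]]
wrist_force: [0.1, 0.6, 0.8]
gripper_width: 0.363
gripper_force: 29.3
```

apply_moves:
  moves:
    - [[0, 0, 0], 0]
    - [[0, 0, 0], 0]

```text
time_s: 5.7
tcp_pos: [0.4433, 0.3342, 0.0682]
ee_rot: [[0.967, 0.254, 0.0], [0.254, -0.967, 0.0], [0.0, -0.0, -1.0]]
wrist_force: [-0.3, 1.3, 0.8]
gripper_width: 0.365
gripper_force: 29.3
```

```bash
python3 plan.py .4425 .3345 .07 14.5 1
```

```text
[0.4433 0.3342 0.0682] 14.73 [ 53.7  24.6 -20.7   0.  -44.7  51. ] [-0.3  1.3  0.8] [ 0.195 -0.023  0.017]
[[[-0.0007, -0.0005, -0.0018], 0.23]]
```

apply_moves:
  moves:
    - [[0, 0, 0], 0]
    - [[0, 0, 0], 0]
    - [[0, 0, 0], 6.8]
    - [[0, 0, 0], 6.8]
    - [[0, 0, 0], 6.8]
  hand: 0.045

```text
time_s: 6.12
tcp_pos: [0.443, 0.3336, 0.0679]
ee_rot: [[0.994, -0.105, -0.001], [-0.105, -0.994, -0.001], [-0.0, 0.001, -1.0]]
wrist_force: [0.0, -0.3, 0.3]
gripper_width: 0.513
gripper_force: 0.0
```

apply_moves:
  moves:
    - [[0, 0, 0], 6.8]
    - [[0, 0, 0], 6.8]
    - [[0, 0, 0], 6.8]
    - [[0, 0, 0], 6.8]
    - [[0, 0, 0], 6.8]

```text
time_s: 6.53
tcp_pos: [0.4431, 0.3336, 0.0678]
ee_rot: [[0.766, -0.643, -0.001], [-0.643, -0.766, -0.001], [0.0, 0.001, -1.0]]
wrist_force: [-0.3, 0.0, 0.4]
gripper_width: 0.516
gripper_force: 0.0
```

apply_moves:
  moves:
    - [[0, 0, 0], 0]
    - [[0, 0, 0], 0]

```text
time_s: 6.7
tcp_pos: [0.4431, 0.3338, 0.0679]
ee_rot: [[0.771, -0.636, -0.0], [-0.636, -0.771, -0.0], [0.0, 0.001, -1.0]]
wrist_force: [0.4, -0.3, -0.6]
gripper_width: 0.518
gripper_force: 0.0
```

apply_moves:
  moves:
    - [[0, 0, 0], 0]
    - [[0, 0, 0], 0]
    - [[0, 0, 0], 0]
    - [[0, 0, 0], 0]
    - [[0, 0, 0], 0]
  hand: 0.02

```text
time_s: 7.12
tcp_pos: [0.4439, 0.3348, 0.0685]
ee_rot: [[0.77, -0.638, 0.002], [-0.638, -0.77, 0.002], [0.0, -0.002, -1.0]]
wrist_force: [1.9, 0.9, 0.9]
gripper_width: 0.369
gripper_force: 29.7
```

```bash
python3 plan.py .4425 .3345 .07 -40 1
```

```text
[0.4439 0.3348 0.0685] -39.64 [ 53.7  24.6 -20.7   0.  -44.6  -3.4] [1.9 0.9 0.9] [ 0.464 -0.629  0.009]
[[[-0.0009, 0.0011, -0.0015], 0.36]]
```

apply_moves:
  moves:
    - [[0, 0, 0], 0]
    - [[0, 0, 0], 0]
    - [[0, 0, 0], 5.2]
    - [[0, 0, 0], 5.2]
    - [[0, 0, 0], 0]
  hand: 0.045

```text
time_s: 7.53
tcp_pos: [0.4422, 0.333, 0.0674]
ee_rot: [[0.64, -0.768, -0.002], [-0.768, -0.64, -0.002], [0.0, 0.003, -1.0]]
wrist_force: [0.8, -1.2, 0.5]
gripper_width: 0.51
gripper_force: 0.0
```

apply_moves:
  moves:
    - [[0, 0, 0], 0]
    - [[0, 0, 0], 0]
    - [[0, 0, 0], 0]
  hand: 0.02

```text
time_s: 7.78
tcp_pos: [0.4437, 0.3344, 0.0683]
ee_rot: [[0.643, -0.766, 0.001], [-0.766, -0.643, 0.001], [0.0, -0.002, -1.0]]
wrist_force: [1.9, 1.2, 1.7]
gripper_width: 0.367
gripper_force: 1.3
```

apply_moves:
  moves:
    - [[0, 0, 0], 0]

```text
time_s: 7.87
tcp_pos: [0.444, 0.3351, 0.0684]
ee_rot: [[0.642, -0.766, 0.002], [-0.766, -0.642, 0.002], [-0.001, -0.003, -1.0]]
wrist_force: [2.4, 1.9, -0.7]
gripper_width: 0.346
gripper_force: 29.5
```

apply_moves:
  moves:
    - [[0, 0, 0], 0]

```text
time_s: 7.95
tcp_pos: [0.444, 0.335, 0.0685]
ee_rot: [[0.642, -0.766, 0.002], [-0.766, -0.642, 0.002], [-0.0, -0.003, -1.0]]
wrist_force: [2.4, 1.4, -1.4]
gripper_width: 0.345
gripper_force: 29.5
```

```bash
python3 plan.py .4425 .3345 .07 -50 1
```

```text
[0.444  0.335  0.0685] -50.04 [ 53.7  24.6 -20.7   0.  -44.6 -13.8] [ 2.4  1.4 -1.4] [ 0.744 -0.766 -0.05 ]
[[[-0.0006, 0.0015, -0.0015], -0.04]]
```

Third grip reads 30.0 mm, so the fingers are on the flats. Next I feel for the head's yaw against the pocket by turning anticlockwise.

apply_moves:
  moves:
    - [[0, -0.0015, 0], 0]
    - [[0, 0, 0], 0]

```text
time_s: 8.12
tcp_pos: [0.4445, 0.3351, 0.0683]
ee_rot: [[0.642, -0.767, 0.0], [-0.767, -0.642, -0.0], [0.0, 0.0, -1.0]]
wrist_force: [1.0, 1.5, 2.4]
gripper_width: 0.347
gripper_force: 29.4
```

```bash
cat > s.py <<'E'
from station import r
import numpy as np
s=r.sense();R=np.array(s["ee_rot"])
print(round(s["time_s"],2),np.round(s["tcp_pos"],4),"psi",round(float(np.degrees(np.arctan2(R[1,0],R[0,0]))),2),"F",np.round(s["wrist_force"],1),"M",np.round(s["moment"],3),"w",round(s["gripper_width"]*87,1),"j6",round(float(s["joints"][5]),1))
E
python3 s.py
```

```text
8.12 [0.4445 0.3351 0.0683] psi -50.07 F [1.  1.5 2.4] M [ 0.419 -0.19  -0.034] w 30.2 j6 -13.8
```

apply_moves:
  moves:
    - [[0, 0, 0], -3]
    - [[0, 0, 0], 0]

```text
time_s: 8.28
tcp_pos: [0.4445, 0.3356, 0.0683]
ee_rot: [[0.682, -0.732, 0.0], [-0.732, -0.682, 0.001], [-0.001, -0.001, -1.0]]
wrist_force: [0.0, 3.0, 1.7]
gripper_width: 0.344
gripper_force: 29.5
```

```bash
python3 s.py
```

```text
8.28 [0.4445 0.3356 0.0683] psi -47.04 F [0.  3.  1.7] M [ 0.879 -0.017 -0.039] w 29.9 j6 -10.7
```

apply_moves:
  moves:
    - [[0, 0, 0], -3]
    - [[0, 0, 0], 0]

```text
time_s: 8.45
tcp_pos: [0.4445, 0.3358, 0.0684]
ee_rot: [[0.718, -0.696, 0.001], [-0.696, -0.718, 0.002], [-0.001, -0.002, -1.0]]
wrist_force: [-0.1, 3.1, 0.3]
gripper_width: 0.345
gripper_force: 29.5
```

```bash
python3 s.py
```

```text
8.45 [0.4445 0.3358 0.0684] psi -44.09 F [-0.1  3.1  0.3] M [ 1.15   0.009 -0.093] w 30.0 j6 -7.8
```

apply_moves:
  moves:
    - [[0, 0, 0], -3]
    - [[0, 0, 0], 0]

```text
time_s: 8.62
tcp_pos: [0.4446, 0.3359, 0.0684]
ee_rot: [[0.753, -0.658, 0.001], [-0.658, -0.753, 0.002], [-0.0, -0.002, -1.0]]
wrist_force: [-0.1, 4.0, 1.9]
gripper_width: 0.349
gripper_force: 29.5
```

```bash
python3 s.py
```

```text
8.62 [0.4446 0.3359 0.0684] psi -41.13 F [-0.1  4.   1.9] M [ 1.251  0.009 -0.047] w 30.4 j6 -4.8
```

apply_moves:
  moves:
    - [[-0.0013, -0.0015, 0], -3]
    - [[0, 0, 0], 0]
    - [[0, 0, 0], 0]

```text
time_s: 8.87
tcp_pos: [0.4445, 0.3368, 0.0684]
ee_rot: [[0.786, -0.619, 0.0], [-0.619, -0.786, -0.0], [0.0, 0.0, -1.0]]
wrist_force: [0.3, 0.7, 4.9]
gripper_width: 0.345
gripper_force: 29.4
```

```bash
python3 s.py
```

```text
8.87 [0.4445 0.3368 0.0684] psi -38.22 F [0.3 0.7 4.9] M [ 0.465 -0.07  -0.056] w 30.0 j6 -2.1
```

apply_moves:
  moves:
    - [[0, 0, 0], -3]
    - [[0, 0, 0], 0]
    - [[0, 0, 0], 0]

```text
time_s: 9.12
tcp_pos: [0.4445, 0.3369, 0.0684]
ee_rot: [[0.817, -0.577, 0.0], [-0.577, -0.817, 0.0], [0.0, -0.0, -1.0]]
wrist_force: [0.4, 0.2, 5.0]
gripper_width: 0.344
gripper_force: 29.4
```

```bash
python3 s.py
```

```text
9.12 [0.4445 0.3369 0.0684] psi -35.22 F [0.4 0.2 5. ] M [ 0.443 -0.062 -0.04 ] w 29.9 j6 1.0
```

apply_moves:
  moves:
    - [[0, 0, 0], -3]
    - [[0, 0, 0], 0]
    - [[0, 0, 0], 0]

```text
time_s: 9.37
tcp_pos: [0.4446, 0.337, 0.0685]
ee_rot: [[0.846, -0.533, 0.001], [-0.533, -0.846, 0.0], [0.0, -0.0, -1.0]]
wrist_force: [-0.7, 2.0, 4.7]
gripper_width: 0.346
gripper_force: 29.5
```

```bash
python3 s.py
```

```text
9.37 [0.4446 0.337  0.0685] psi -32.2 F [-0.7  2.   4.7] M [ 0.412 -0.07  -0.082] w 30.1 j6 4.0
```

apply_moves:
  moves:
    - [[0, 0, 0], -4]
    - [[0, 0, 0], -4]
    - [[0, 0, 0], 0]

```text
time_s: 9.62
tcp_pos: [0.4448, 0.3372, 0.0687]
ee_rot: [[0.913, -0.408, 0.001], [-0.408, -0.913, 0.001], [0.001, -0.001, -1.0]]
wrist_force: [1.1, 2.0, 5.3]
gripper_width: 0.349
gripper_force: 29.5
```

```bash
python3 s.py
```

```text
9.62 [0.4448 0.3372 0.0687] psi -24.06 F [1.1 2.  5.3] M [ 0.422 -0.117 -0.087] w 30.4 j6 12.1
```

apply_moves:
  moves:
    - [[0, 0, 0], 4]
    - [[0, 0, 0], 4]
    - [[0, 0, 0], 0]

```text
time_s: 9.87
tcp_pos: [0.4448, 0.3366, 0.0687]
ee_rot: [[0.845, -0.534, 0.001], [-0.534, -0.845, -0.001], [0.001, 0.0, -1.0]]
wrist_force: [1.3, 0.9, 6.1]
gripper_width: 0.346
gripper_force: 29.4
```

```bash
python3 s.py
```

```text
9.87 [0.4448 0.3366 0.0687] psi -32.31 F [1.3 0.9 6.1] M [-0.06  -0.35   0.002] w 30.1 j6 3.8
```

apply_moves:
  moves:
    - [[0, 0, 0], 0]

```text
time_s: 9.95
tcp_pos: [0.4448, 0.3366, 0.0687]
ee_rot: [[0.846, -0.533, 0.001], [-0.533, -0.846, -0.001], [0.001, 0.0, -1.0]]
wrist_force: [1.6, -0.7, 5.6]
gripper_width: 0.344
gripper_force: 29.5
```

```bash
python3 s.py
```

```text
9.95 [0.4448 0.3366 0.0687] psi -32.19 F [ 1.6 -0.7  5.6] M [-0.006 -0.395  0.001] w 30.0 j6 4.0
```

Turning back 8° dropped Mz from -0.09 to 0, so the head had been on the pocket's stop and is now roughly centred. Lifting.

apply_moves:
  moves:
    - [[0, 0, -0.01], 0]
    - [[0, 0, -0.02], 0]
    - [[0, 0, -0.03], 0]
    - [[0, 0, -0.025], 0]
    - [[0, 0, 0], 0]

```text
time_s: 10.37
tcp_pos: [0.4455, 0.3377, 0.157]
ee_rot: [[0.847, -0.532, 0.004], [-0.532, -0.847, 0.004], [0.001, -0.005, -1.0]]
wrist_force: [1.4, 1.7, -3.4]
gripper_width: 0.345
gripper_force: 29.5
```

```bash
python3 s.py; python3 plan.py .40 .12 .15 20 8
```

```text
10.37 [0.4455 0.3377 0.157 ] psi -32.13 F [ 1.4  1.7 -3.4] M [ 0.201 -0.186  0.03 ] w 30.0 j6 4.0
[0.4455 0.3377 0.157 ] -32.13 [ 53.8  18.8 -14.6   0.1 -56.3   4. ] [ 1.4  1.7 -3.4] [ 0.201 -0.186  0.03 ]
[[[0.0097, 0.0261, 0.0009], -6.52], [[0.0066, 0.027, 0.0008], -6.52], [[0.0035, 0.0276, 0.0009], -6.52], [[0.0004, 0.0278, 0.0009], -6.52], [[-0.0028, 0.0276, 0.0009], -6.52]]
[[[-0.0059, 0.0272, 0.0008], -6.52], [[-0.0089, 0.0263, 0.0009], -6.52], [[-0.0119, 0.0252, 0.0009], -6.52]]
```

apply_moves:
  moves:
    - [[0.0097, 0.0261, 0.0009], -6.5]
    - [[0.0066, 0.027, 0.0008], -6.5]
    - [[0.0035, 0.0276, 0.0009], -6.5]
    - [[0.0004, 0.0278, 0.0009], -6.5]
    - [[-0.0028, 0.0276, 0.0009], -6.5]

```text
time_s: 10.78
tcp_pos: [0.4131, 0.1977, 0.1461]
ee_rot: [[1.0, 0.011, -0.006], [0.011, -1.0, -0.004], [-0.006, 0.004, -1.0]]
wrist_force: [0.2, -0.2, -4.3]
gripper_width: 0.349
gripper_force: 29.5
```

apply_moves:
  moves:
    - [[-0.0059, 0.0272, 0.0008], -6.5]
    - [[-0.0089, 0.0263, 0.0009], -6.5]
    - [[-0.0119, 0.0252, 0.0009], -6.5]
    - [[0, 0, 0], 0]

```text
time_s: 11.12
tcp_pos: [0.393, 0.1131, 0.143]
ee_rot: [[0.941, 0.339, -0.011], [0.339, -0.941, -0.006], [-0.012, 0.002, -1.0]]
wrist_force: [-0.3, -0.0, -4.3]
gripper_width: 0.343
gripper_force: 29.7
```

```bash
python3 s.py; python3 plan.py .43 -.09 .15 64.25 8
```

```text
11.12 [0.393  0.1131 0.143 ] psi 19.8 F [-0.3 -0.  -4.3] M [-0.042  0.027 -0.042] w 29.9 j6 71.0
[0.393  0.1131 0.143 ] 19.8 [ 39.    6.  -34.3  -0.2 -50.4  71. ] [-0.3 -0.  -4.3] [-0.042  0.027 -0.042]
[[[-0.0042, 0.0255, -0.0009], -5.56], [[-0.0067, 0.0249, -0.0008], -5.56], [[-0.0091, 0.0241, -0.0009], -5.56], [[-0.0114, 0.0232, -0.0009], -5.56], [[-0.0135, 0.022, -0.0009], -5.56]]
[[[-0.0157, 0.0205, -0.0008], -5.56], [[-0.0175, 0.0189, -0.0009], -5.56], [[-0.0193, 0.0172, -0.0009], -5.56]]
```

apply_moves:
  moves:
    - [[-0.0042, 0.0255, -0.001], -5.5]
    - [[-0.0067, 0.0249, -0.001], -5.5]
    - [[-0.0091, 0.0241, -0.001], -5.5]
    - [[-0.0114, 0.0232, -0.001], -5.5]
    - [[-0.0135, 0.022, -0.001], -5.5]

```text
time_s: 11.53
tcp_pos: [0.4193, -0.0095, 0.1491]
ee_rot: [[0.675, 0.738, -0.006], [0.738, -0.675, -0.001], [-0.005, -0.004, -1.0]]
wrist_force: [0.0, 0.4, -4.5]
gripper_width: 0.344
gripper_force: 29.7
```

apply_moves:
  moves:
    - [[-0.0157, 0.0205, -0.001], -5.5]
    - [[-0.0175, 0.0189, -0.001], -5.5]
    - [[-0.0193, 0.0172, -0.001], -5.5]
    - [[0, 0, 0], 0]

```text
time_s: 11.87
tcp_pos: [0.4334, -0.0871, 0.152]
ee_rot: [[0.442, 0.897, -0.006], [0.897, -0.442, -0.001], [-0.003, -0.005, -1.0]]
wrist_force: [0.6, 1.0, -5.3]
gripper_width: 0.34
gripper_force: 29.9
```

```bash
python3 s.py; python3 plan.py .5127 -.1307 .15 64.25 3
```

```text
11.87 [ 0.4334 -0.0871  0.152 ] psi 63.76 F [ 0.6  1.  -5.3] M [-0.006 -0.179  0.015] w 29.6 j6 144.0
[ 0.4334 -0.0871  0.152 ] 63.76 [  9.8   8.4 -29.8  -0.  -52.1 144. ] [ 0.6  1.  -5.3] [-0.006 -0.179  0.015]
[[[-0.0014, 0.0301, 0.0007], -0.16], [[-0.0014, 0.0302, 0.0006], -0.16], [[-0.0015, 0.0301, 0.0007], -0.16]]
```

apply_moves:
  moves:
    - [[-0.0014, 0.0301, 0.006], -0.3]
    - [[-0.0014, 0.0301, 0.006], -0.2]
    - [[-0.0014, 0.0301, 0.006], 0]
    - [[0, 0, 0.006], 0]
    - [[0, 0, 0], 0]

```text
time_s: 12.28
tcp_pos: [0.5126, -0.1273, 0.126]
ee_rot: [[0.436, 0.9, -0.009], [0.9, -0.436, 0.001], [-0.003, -0.009, -1.0]]
wrist_force: [-1.2, 0.7, -5.5]
gripper_width: 0.34
gripper_force: 29.9
```

apply_moves:
  moves:
    - [[0, 0, 0], 0]
    - [[0, 0, 0], 0]

```text
time_s: 12.45
tcp_pos: [0.5132, -0.1267, 0.1291]
ee_rot: [[0.432, 0.902, -0.003], [0.902, -0.432, 0.0], [-0.001, -0.003, -1.0]]
wrist_force: [-0.8, -0.4, -4.2]
gripper_width: 0.337
gripper_force: 29.9
```

```bash
python3 s.py; python3 - <<'E'
from h import *
T=imaging.capture("top");S=imaging.capture("scene")
np.save("S1.npy",{k:S[k] for k in("frame","intrinsics","eye","orientation")},allow_pickle=True)
np.save("T1.npy",{k:T[k] for k in("frame","intrinsics","eye","orientation")},allow_pickle=True)
a=cv2.resize(S["frame"][195:255,280:340],(480,480),interpolation=cv2.INTER_CUBIC)
b=cv2.resize(T["frame"][190:250,280:320],(320,480),interpolation=cv2.INTER_CUBIC)
cv2.imwrite("pics/p2.png",np.hstack([a,b]))
for p in(S,T):
  for t in("tbolt","bolt_end","slot_mouth","notch","nut_hex"):
    print(t,[(px(p,o["at"]).round(1).tolist(),round(o["confidence"],2)) for o in models.place_of(p,t)[:3]])
E
```

```text
12.45 [ 0.5132 -0.1267  0.1291] psi 64.38 F [-0.8 -0.4 -4.2] M [-0.043 -0.137  0.018] w 29.3 j6 150.7
tbolt [([155.2, 176.2], 0.67), ([173.6, 165.1], 0.51), ([311.7, 221.1], 0.49)]
bolt_end [([152.0, 157.7], 0.64), ([172.2, 142.8], 0.63)]
slot_mouth [([307.6, 229.1], 0.67)]
notch [([335.3, 233.9], 0.8)]
nut_hex [([155.7, 160.8], 0.59), ([316.2, 204.7], 0.51), ([173.0, 154.5], 0.51)]
tbolt [([128.3, 191.3], 0.59), ([162.8, 182.7], 0.57), ([124.1, 214.1], 0.46)]
bolt_end [([116.5, 185.3], 0.65), ([117.5, 213.6], 0.61), ([348.7, 158.3], 0.52)]
slot_mouth [([310.1, 222.2], 0.94), ([359.8, 226.7], 0.71)]
notch [([337.3, 225.7], 0.9)]
nut_hex [([118.4, 214.7], 0.51), ([122.0, 185.7], 0.49)]
```

View pics/p2.png

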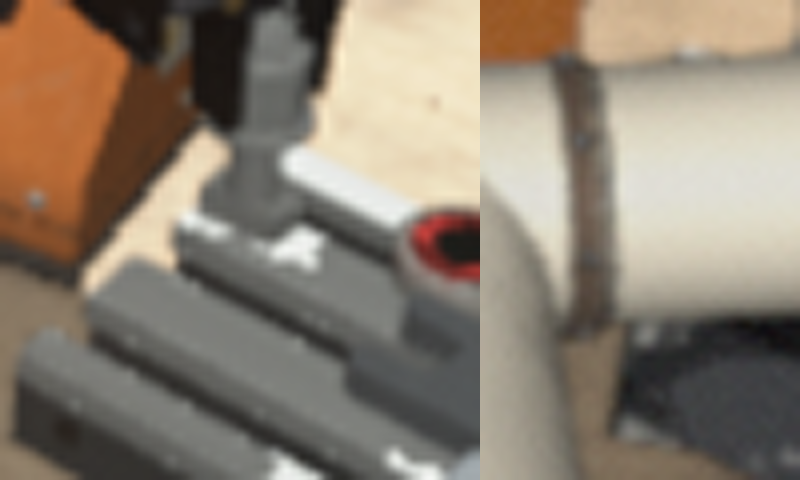

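```bash
python3 - <<'E'
from h import *
np.set_printoptions(linewidth=200,precision=3,suppress=True)
S=np.load("S1.npy",allow_pickle=True).item()
foot=np.array([.5132,-.1267,.0754]);
for z in(0,.0145,.03,.046,.051,.077,.096): print(z,proj(S,foot+[0,0,z]))
for sx in(-1,1): print([proj(S,foot+np.array([np.cos(1.3936),np.sin(1.3936),0])*sx*.017+np.array([-np.sin(1.3936),np.cos(1.3936),0])*sy*.01) for sy in(-1,1)])
g=cv2.cvtColor(S["frame"],cv2.COLOR_BGR2GRAY)
print("cols",list(range(300,326)))
for v in range(206,228): print(v,g[v,300:326])
# slot lines in px, from S-only table fit
t=(.4898,-.2530,np.radians(-10.08));c,s=np.cos(t[2]),np.sin(t[2])
for x in(-.044,-.011,0,.011,.044):
    print("slot x",x,[proj(S,(t[0]+c*x-s*y,t[1]+s*x+c*y,.045)).round(1).tolist() for y in(.165,.125,.085)])
E
```

```text
0 [309.333 221.386]
0.0145 [309.798 217.553]
0.03 [310.303 213.389]
0.046 [310.833 209.017]
0.051 [311.001 207.635]
0.077 [311.888 200.326]
0.096 [312.552 194.852]
[array([316.073, 222.239]), array([312.258, 225.542])]
[array([306.492, 217.35 ]), array([302.629, 220.538])]
cols [300, 301, 302, 303, 304, 305, 306, 307, 308, 309, 310, 311, 312, 313, 314, 315, 316, 317, 318, 319, 320, 321, 322, 323, 324, 325]
206 [ 59  61  69  71  30  24  24  24  24  30  61  99 102 102 102 102  97  82  82  99 151 217 229 227 226 226]
207 [ 60  61  73  77  32  24  24  25  25  33  64 100 104 103 103 103  96  85 113 166 201 220 224 226 224 224]
208 [ 61  58  61  65  46  33  25  24  25  32  66 102 104 103 103 103  97  88 116 179 222 221 222 223 222 223]
209 [ 60  58  57  59  66  71  39  25  25  37  70 102 102 102 102 101  96  95 118 173 226 221 216 216 220 223]
210 [ 59  56  59  55  64  87  69  36  28  46  79 102 103 101 102 101 100 107 122 169 227 223 215 212 217 221]
211 [ 59  57  54  56 108 157 122  77  60  83 102 110 109 109 113 110 111 116 130 182 228 224 217 218 221 221]
212 [ 59  57  59 108 181 208 1
[... 1337 characters left out ...]
6 116 103  94  95 136 197 228 224 195 139  75  53  61  71  87]
225 [207 149  98  96  99 109 122 128 128 127 128 148 165 150 172 215 232 236 237 220 151 106  79  59  53  63]
226 [217 181 111 105  97  98 103 109 119 128 127 142 160 176 224 238 236 235 229 179 129 122 115 100  80  59]
227 [210 199 103  82  86  95  98  99 106 113 120 129 130 151 185 188 188 207 229 191 130 124 125 124 115 101]
slot x -0.044 [[289.6, 231.3], [300.6, 237.4], [312.1, 243.7]]
slot x -0.011 [[296.1, 225.9], [307.1, 231.7], [318.5, 237.8]]
slot x 0 [[298.2, 224.1], [309.2, 229.9], [320.5, 235.9]]
slot x 0.011 [[300.3, 222.4], [311.2, 228.1], [322.6, 234.0]]
slot x 0.044 [[306.5, 217.3], [317.3, 222.8], [328.5, 228.5]]
```

The scene crop shows the bolt hanging over the middle slot, its head bottom near crop (250,215) and roughly parallel to the slot. The shank edges put the bolt about 3.5–4 mm too far towards table +x. I shift it back, go lower and check.

apply_moves:
  moves:
    - [[-0.001, -0.0034, 0.009], 0]
    - [[0, 0, 0.009], 0]
    - [[0, 0, 0.007], 0]
    - [[0, 0, 0], 0]
    - [[0, 0, 0], 0]

```text
time_s: 13.47
tcp_pos: [0.511, -0.1266, 0.1041]
ee_rot: [[0.432, 0.902, -0.002], [0.902, -0.432, -0.0], [-0.001, -0.002, -1.0]]
wrist_force: [-0.1, 0.0, -4.5]
gripper_width: 0.341
gripper_force: 29.9
```

```bash
python3 s.py; python3 - <<'E'
from h import *
S=imaging.capture("scene");s=r.sense()
np.save("S2.npy",{k:S[k] for k in("frame","intrinsics","eye","orientation")},allow_pickle=True)
foot=np.array(s["tcp_pos"])-[0,0,.0537]
a=cv2.resize(S["frame"][200:240,285:335],(800,640),interpolation=cv2.INTER_CUBIC)[:600]
t=(.4898,-.2530,np.radians(-10.08));c,sn=np.cos(t[2]),np.sin(t[2])
q=lambda X:tuple(int(v) for v in ((proj(S,X)-[285,200]+.5)*16))
for x in(-.011,.011): cv2.line(a,q((t[0]+c*x-sn*.165,t[1]+sn*x+c*.165,.045)),q((t[0]+c*x-sn*.09,t[1]+sn*x+c*.09,.045)),(0,255,255),1)
h=[];
for sx,sy in((-1,-1),(-1,1),(1,1),(1,-1)):
    h.append(q(foot+np.array([c*sx*.01-sn*sy*.017,sn*sx*.01+c*sy*.017,0])))
cv2.polylines(a,[np.array(h)],True,(0,0,255),1)
cv2.imwrite("pics/p3.png",a)
g=cv2.cvtColor(S["frame"],cv2.COLOR_BGR2GRAY)
print("shank pred",[proj(S,foot+[0,0,z]).round(2).tolist() for z in(0,.02,.035)])
print(list(range(298,324)))
for v in range(216,238): print(v,g[v,298:324])
E
```

```text
13.47 [ 0.511  -0.1266  0.1041] psi 64.42 F [-0.1  0.  -4.5] M [-0.081 -0.137 -0.084] w 29.7 j6 150.7
shank pred [[308.31, 228.01], [308.94, 222.84], [309.41, 218.89]]
[298, 299, 300, 301, 302, 303, 304, 305, 306, 307, 308, 309, 310, 311, 312, 313, 314, 315, 316, 317, 318, 319, 320, 321, 322, 323]
216 [ 53  56 111 179 182 122  45  24  25  26  44  79 102 102 102 102  99  91
  95 137 197 235 234 232 231 228]
217 [ 58 109 182 217 218 191 112  40  24  26  48  82 100 101 101 100  99  97
 108 130 184 234 234 233 233 232]
218 [100 176 211 219 223 220 181  85  44  41  69  92 103 102 103 103 102 105
 118 119 141 194 221 233 233 233]
219 [133 206 213 216 221 225 212 155 106  81 102 113 114 114 116 114 114 115
 112 101 101 125 163 193 219 233]
220 [186 214 216 217 221 225 229 221 195 130 104 108 113 118 118 114 109  98
  84  83  90  96 104 125 161 194]
221 [213 219 218 220 227 233 235 237 222 145  92  93 101 105 102 112 127  97
  65  59  68  84  91  95 105 126]
222 [212 216 214 213 230 236 236 231 195 127  89  94  99 100  96 132 192 192
 146  87  60  60  70  85  92  95]
223 [216 216 210 183 175
[... 940 characters left out ...]

 101 112 123 129 127 125 125 125]
232 [125 125 125 125 124 125 125 121 113 101  86  78  79  88  85  75  86  94
  96  98 106 115 122 124 127 126]
233 [125 125 125 124 124 124 124 124 125 122 113 100  85  74  65  54  65  79
  90  96  98 100 105 112 122 125]
234 [127 127 125 125 125 125 124 124 124 125 124 121 113  99  77  51  50  54
  66  87 105  98  98  99 105 113]
235 [122 126 127 126 125 124 125 123 124 124 124 125 125 122 112  96  76  50
  49  62  81  91 108  98  97  99]
236 [108 119 127 126 127 126 126 124 125 125 124 124 124 125 125 123 113  92
  69  55  50  65  84  88  96  98]
237 [ 98 105 113 120 128 127 126 126 125 125 124 124 123 124 124 126 125 121
 119 113  66  49  52  62  74  89]
```

View pics/p3.png

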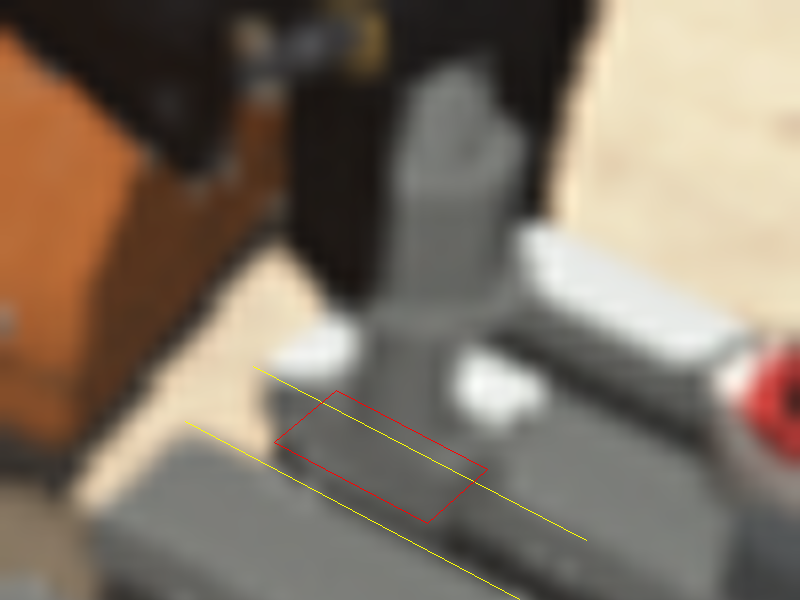

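The near slot-lip edge matches the overlay: yellow line through about (408,540). The bolt's row position is less clear, so I compare its silhouette against prediction in all three scene images.

```bash
cat > fitb.py <<'E'
from h import *
from scipy.ndimage import map_coordinates
import sys
def outline(foot,phi,p,top=.096,hexc=.046):
    """projected silhouette polygons of bolt parts, drawn to a supersampled mask"""
    k=8;m=np.zeros((384*k//4,512*k//4),np.uint8)
    return m
def parts(phi,nutphi,coll):
    P=[]
    c,s=np.cos(phi),np.sin(phi)
    def prism(poly,z0,z1): return np.array([[x,y,z] for x,y in poly for z in(z0,z1)])
    th=np.linspace(0,2*np.pi,24,endpoint=False)
    circ=lambda R:[(R*np.cos(t),R*np.sin(t)) for t in th]
    P.append(prism([(c*a*.017-s*b*.01,s*a*.017+c*b*.01) for a in(-1,1) for b in(-1,1)],0,.0145))
    P.append(prism(circ(.01),.0145,.096)); P.append(prism(circ(.021),coll,coll+.005))
    hx=[(.01732*np.cos(nutphi+np.pi/6+i*np.pi/3),.01732*np.sin(nutphi+np.pi/6+i*np.pi/3)) for i in range(6)]
    P.append(prism(hx,coll+.005,coll+.031)); return P
def render(p,foot,P,win,k=6):
    u0,v0,w,h=win;m=np.zeros((h*k,w*k),np.uint8)
    for q in P:
        u=np.array([proj(p,foot+x) for x in q]);u=((u-[u0,v0]+.5)*k)
        cv2.fillConvexPoly(m,cv2.convexHull(u.astype(np.float32)).round().astype(np.int32),255)
    return m
E
python3 - <<'E'
from fitb import *
np.set_printoptions(linewidth=220)
p=imaging.capture("scene")
S0={"frame":cv2.imread("pics/scene0.png"),**{k:p[k] for k in("intrinsics","eye","orientation")}}
S1=np.load("S1.npy",allow_pickle=True).item();S2=np.load("S2.npy",allow_pickle=True).item()
print("cam same",np.abs(np.array(p["eye"])-S1["eye"]).max())
for n,S,f,win,phi in(("S0",S0,(.4444,.3350,.015),(155,165,40,45),np.radians(-15.5)),("S1",S1,(.5132,-.1267,.0754),(295,185,35,45),np.radians(79.9)),("S2",S2,(.511,-.1266,.0504),(290,190,35,45),np.radians(79.9))):
    f=np.array(f);fr=S["frame"].astype(np.float32)
    u0,v0,w,h=win;im=cv2.GaussianBlur(fr,(0,0),.6)[v0-4:v0+h+4,u0-4:u0+w+4]
    # contour score: colour gradient along silhouette outline, over sub-pixel shifts
    P=parts(phi,phi+.0 if n=="S0" else phi+np.radians(14.4)*0,.046)
    m=render(S,f,P,win,6)
    cs,_=cv2.findContours(m,cv2.RETR_EXTERNAL,cv2.CHAIN_APPROX_NONE);c=max(cs,key=len)[:,0].astype(float)
    mb=cv2.GaussianBlur(m.astype(np.float32),(0,0),4);gx=cv2.Sobel(mb,5,1,0);gy=cv2.Sobel(mb,5,0,1)
    ci=c.astype(int);nx=gx[ci[:,1],ci[:,0]];ny=gy[ci[:,1],ci[:,0]];L=np.hypot(nx,ny)+1e-6;nx/=L;ny/=L
    uc=c/6-.5+4
    G=[(cv2.Sobel(im[:,:,k],5,1,0)/8,cv2.Sobel(im[:,:,k],5,0,1)/8) for k in range(3)]
    res=[]
    for dr in np.arange(-3,3.01,.2):
        for dc in np.arange(-3,3.01,.2):
            s=0
            for a,b in G:
                A=map_coordinates(a,[uc[:,1]+dr,uc[:,0]+dc],order=1)*nx+map_coordinates(b,[uc[:,1]+dr,uc[:,0]+dc],order=1)*ny
                s=s+np.minimum(np.abs(A),25)
            res.append((s.mean(),dc,dr))
    res.sort(reverse=True);print(n,[tuple(np.round(x,2)) for x in res[:6]])
    best=[x for x in res if x[0]>res[0][0]*.97];print("  range dc",min(b[1] for b in best),max(b[1] for b in best),"dr",min(b[2] for b in best),max(b[2] for b in best))
E
```

```text
cam same 0.0
S0 [(np.float64(43.39), np.float64(-1.0), np.float64(0.8)), (np.float64(43.34), np.float64(-1.0), np.float64(1.0)), (np.float64(43.33), np.float64(-1.0), np.float64(0.6)), (np.float64(43.19), np.float64(-0.8), np.float64(1.0)), (np.float64(43.18), np.float64(-0.8), np.float64(0.8)), (np.float64(43.16), np.float64(-1.0), np.float64(1.2))]
  range dc -1.3999999999999986 -0.5999999999999979 dr 0.20000000000000284 1.8000000000000043
S1 [(np.float64(50.35), np.float64(1.8), np.float64(0.4)), (np.float64(50.35), np.float64(1.8), np.float64(0.2)), (np.float64(50.31), np.float64(1.6), np.float64(0.4)), (np.float64(50.29), np.float64(1.6), np.float64(0.2)), (np.float64(50.11), np.float64(1.8), np.float64(0.6)), (np.float64(50.1), np.float64(1.8), np.float64(0.0))]
  range dc 1.400000000000004 2.0000000000000044 dr -0.1999999999999975 1.0000000000000036
S2 [(np.float64(46.54), np.float64(1.6), np.float64(2.6)), (np.float64(46.34), np.float64(1.8), np.float64(2.6)), (np.float64(46.32), np.float64(1.4), np.float64(2.6)), (np.float64(46.19), np.float64(1.8), np.float64(2.8)), (np.float64(46.17), np.float64(1.6), np.float64(2.8)), (np.float64(46.13), np.float64(1.6), np.float64(2.4))]
  range dc 1.2000000000000037 2.0000000000000044 dr 2.2000000000000046 3.0000000000000053
```

```bash
python3 s.py; python3 - <<'E'
from fitb import *
S3=imaging.capture("scene")
S1=np.load("S1.npy",allow_pickle=True).item()
out=[]
tp=np.array(r.sense()["tcp_pos"]);print(tp)
for S,f,win in((S1,(.5132,-.1267,.0754),(295,190,25,36)),(S3,tp-[0,0,.0537],(295,196,25,40))):
    u0,v0,w,h=(*win[:2],25,37);k=16
    a=cv2.resize(S["frame"][v0:v0+h,u0:u0+w],(w*k,h*k),interpolation=cv2.INTER_CUBIC)
    a=cv2.LUT(a,np.clip(255*(np.arange(256)/255)**.6*1.0,0,255).astype(np.uint8))
    for q in parts(np.radians(79.9),np.radians(79.9),.046):
        u=np.array([proj(S,np.array(f)+x) for x in q]);u=((u-[u0,v0]+.5)*k)
        cv2.polylines(a,[cv2.convexHull(u.astype(np.float32)).astype(np.int32)],True,(0,0,255),1)
    out.append(a)
cv2.imwrite("pics/p4.png",np.hstack(out))
E
```

```text
13.57 [ 0.5119 -0.1266  0.1051] psi 64.43 F [-0.8 -0.2 -4.8] M [-0.06  -0.162  0.007] w 29.7 j6 150.7
[ 0.51195336 -0.12659421  0.10528407]
```

View pics/p4.png

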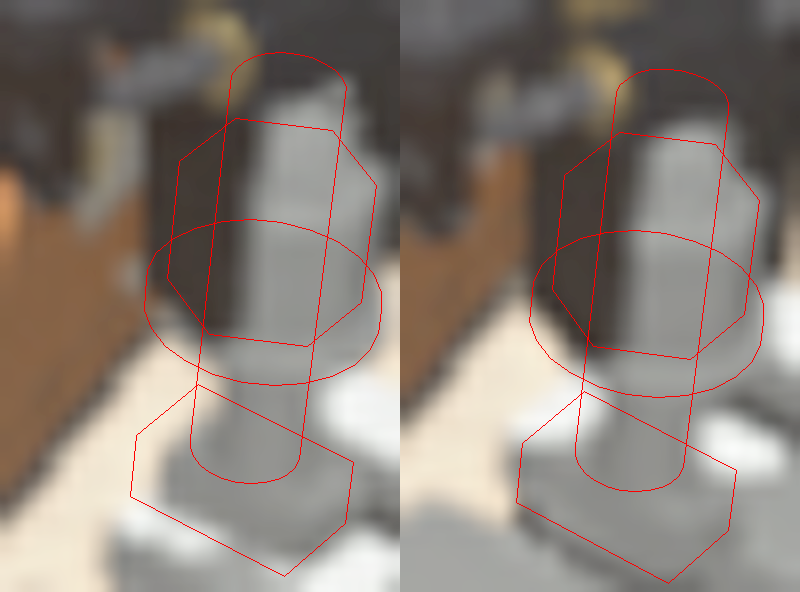

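The collar bottom agrees with the overlay in rows (left y≈375–385, right y≈395). The shank sits about 1 px to the right of it. That is too coarse to rely on, so I shift about 1 mm towards -x and feel downwards.

apply_moves:
  moves:
    - [[-0.0003, -0.001, 0.003], 0]
    - [[0, 0, 0.003], 0]
    - [[0, 0, 0], 0]

```text
time_s: 13.87
tcp_pos: [0.5106, -0.1264, 0.0991]
ee_rot: [[0.432, 0.902, 0.0], [0.902, -0.432, -0.0], [0.0, 0.0, -1.0]]
wrist_force: [-0.7, 0.0, -2.9]
gripper_width: 0.339
gripper_force: 29.9
```

```bash
python3 s.py
```

```text
13.87 [ 0.5106 -0.1264  0.0991] psi 64.42 F [-0.7  0.  -2.9] M [ 0.123 -0.14  -0.012] w 29.5 j6 150.6
```

apply_moves:
  moves:
    - [[0, 0, 0.003], 0]
    - [[0, 0, 0], 0]

```text
time_s: 14.03
tcp_pos: [0.5112, -0.1267, 0.0985]
ee_rot: [[0.431, 0.903, 0.001], [0.903, -0.431, -0.001], [-0.001, 0.002, -1.0]]
wrist_force: [-3.5, 0.8, 9.8]
gripper_width: 0.342
gripper_force: 30.0
```

```bash
python3 s.py
```

```text
14.03 [ 0.5112 -0.1267  0.0985] psi 64.49 F [-3.5  0.8  9.8] M [0.431 1.266 0.009] w 29.7 j6 150.6
```

apply_moves:
  moves:
    - [[0, 0, 0.003], 0]
    - [[0, 0, 0], 0]

```text
time_s: 14.2
tcp_pos: [0.5122, -0.127, 0.0979]
ee_rot: [[0.43, 0.903, 0.004], [0.903, -0.43, -0.002], [-0.001, 0.004, -1.0]]
wrist_force: [-6.2, 1.9, 20.7]
gripper_width: 0.343
gripper_force: 30.1
```

```bash
python3 s.py
```

```text
14.2 [ 0.5122 -0.127   0.0979] psi 64.56 F [-6.2  1.9 20.7] M [ 0.588  2.136 -0.054] w 29.9 j6 150.6
```

Contact at the lip top (foot ≈ 44.8 mm). The moment points to the near (-x) lip. I ease off and slide towards +x under light contact until it drops in.

apply_moves:
  moves:
    - [[0, 0, -0.0035], 0]
    - [[0.0002, 0.0007, 0], 0]
    - [[0, 0, 0], 0]

```text
time_s: 14.45
tcp_pos: [0.512, -0.1268, 0.0982]
ee_rot: [[0.431, 0.902, 0.002], [0.902, -0.431, -0.001], [-0.0, 0.002, -1.0]]
wrist_force: [-2.5, 1.1, 9.2]
gripper_width: 0.342
gripper_force: 29.9
```

```bash
python3 s.py
```

```text
14.45 [ 0.512  -0.1268  0.0982] psi 64.46 F [-2.5  1.1  9.2] M [ 0.343  0.91  -0.036] w 29.7 j6 150.6
```

apply_moves:
  moves:
    - [[0.0002, 0.0008, 0], 0]
    - [[0, 0, 0], 0]

```text
time_s: 14.62
tcp_pos: [0.5123, -0.1269, 0.0981]
ee_rot: [[0.431, 0.902, 0.0], [0.902, -0.431, -0.001], [-0.001, 0.0, -1.0]]
wrist_force: [-3.6, 0.5, 10.2]
gripper_width: 0.344
gripper_force: 30.0
```

apply_moves:
  moves:
    - [[0.0002, 0.0008, 0], 0]
    - [[0, 0, 0], 0]

```text
time_s: 14.78
tcp_pos: [0.5124, -0.1269, 0.0981]
ee_rot: [[0.431, 0.902, -0.001], [0.902, -0.431, -0.001], [-0.001, -0.001, -1.0]]
wrist_force: [-4.5, 2.5, 11.6]
gripper_width: 0.343
gripper_force: 30.0
```

```bash
python3 s.py
```

```text
14.78 [ 0.5124 -0.1269  0.0981] psi 64.45 F [-4.5  2.5 11.6] M [ 0.791  1.698 -0.065] w 29.9 j6 150.7
```

apply_moves:
  moves:
    - [[0.0002, 0.0008, 0], 0]
    - [[0, 0, 0], 0]

```text
time_s: 14.95
tcp_pos: [0.5126, -0.127, 0.098]
ee_rot: [[0.431, 0.902, -0.003], [0.902, -0.431, -0.001], [-0.002, -0.002, -1.0]]
wrist_force: [-6.1, 1.8, 12.4]
gripper_width: 0.348
gripper_force: 30.1
```

```bash
python3 s.py
```

```text
14.95 [ 0.5126 -0.127   0.098 ] psi 64.45 F [-6.1  1.8 12.4] M [ 0.941  2.034 -0.009] w 30.2 j6 150.7
```

apply_moves:
  moves:
    - [[0, 0, -0.004], 0]
    - [[0, 0, 0], 0]

```text
time_s: 15.12
tcp_pos: [0.514, -0.1269, 0.1005]
ee_rot: [[0.432, 0.902, 0.001], [0.902, -0.432, 0.0], [0.001, 0.001, -1.0]]
wrist_force: [0.5, -0.3, -3.9]
gripper_width: 0.339
gripper_force: 29.7
```

```bash
python3 s.py
```

```text
15.12 [ 0.514  -0.1269  0.1005] psi 64.41 F [ 0.5 -0.3 -3.9] M [ 0.024 -0.145  0.008] w 29.5 j6 150.7
```

apply_moves:
  moves:
    - [[0, 0, 0.003], 0]
    - [[0, 0, 0.002], 0]
    - [[0, 0, 0], 0]

```text
time_s: 15.37
tcp_pos: [0.5148, -0.1271, 0.0955]
ee_rot: [[0.432, 0.902, 0.003], [0.902, -0.432, -0.0], [0.001, 0.002, -1.0]]
wrist_force: [2.6, -0.7, -3.8]
gripper_width: 0.345
gripper_force: 29.7
```

```bash
python3 s.py
```

```text
15.37 [ 0.5148 -0.1271  0.0955] psi 64.43 F [ 2.6 -0.7 -3.8] M [-0.313 -0.811 -0.042] w 30.0 j6 150.7
```

It dropped into the mouth. A small +x force means I nudge 0.8 mm towards +x and go on down.

apply_moves:
  moves:
    - [[0.0002, 0.0008, 0.002], 0]
    - [[0, 0, 0.003], 0]
    - [[0, 0, 0], 0]

```text
time_s: 15.62
tcp_pos: [0.5149, -0.1271, 0.0895]
ee_rot: [[0.432, 0.902, 0.0], [0.902, -0.432, 0.0], [0.0, 0.0, -1.0]]
wrist_force: [1.9, -0.6, -6.8]
gripper_width: 0.345
gripper_force: 29.7
```

```bash
python3 s.py
```

```text
15.62 [ 0.5149 -0.1271  0.0895] psi 64.4 F [ 1.9 -0.6 -6.8] M [-0.131 -1.051 -0.085] w 30.0 j6 150.7
```

apply_moves:
  moves:
    - [[0, 0, 0.004], 0]
    - [[0, 0, 0.004], 0]
    - [[0, 0, 0], 0]

```text
time_s: 15.87
tcp_pos: [0.5148, -0.1271, 0.0817]
ee_rot: [[0.432, 0.902, 0.0], [0.902, -0.432, 0.0], [0.0, 0.0, -1.0]]
wrist_force: [2.7, -0.8, -5.6]
gripper_width: 0.345
gripper_force: 29.7
```

```bash
python3 s.py
```

```text
15.87 [ 0.5148 -0.1271  0.0817] psi 64.41 F [ 2.7 -0.8 -5.6] M [-0.171 -1.224 -0.015] w 30.0 j6 150.7
```

apply_moves:
  moves:
    - [[0.0003, 0.0012, 0.003], 0]
    - [[0, 0, 0.003], 0]
    - [[0, 0, 0.003], 0]
    - [[0, 0, 0], 0]

```text
time_s: 16.2
tcp_pos: [0.5149, -0.1274, 0.0726]
ee_rot: [[0.432, 0.902, -0.002], [0.902, -0.432, 0.0], [-0.001, -0.002, -1.0]]
wrist_force: [2.3, -0.2, -6.0]
gripper_width: 0.342
gripper_force: 29.7
```

```bash
python3 s.py
```

```text
16.2 [ 0.5149 -0.1274  0.0726] psi 64.4 F [ 2.3 -0.2 -6. ] M [-0.06  -0.503 -0.014] w 29.8 j6 150.8
```

apply_moves:
  moves:
    - [[0, 0, 0.002], 0]
    - [[0, 0, 0], 0]

```text
time_s: 16.37
tcp_pos: [0.5149, -0.1274, 0.071]
ee_rot: [[0.432, 0.902, -0.002], [0.902, -0.432, 0.0], [-0.001, -0.002, -1.0]]
wrist_force: [0.9, -0.0, -3.8]
gripper_width: 0.344
gripper_force: 29.7
```

apply_moves:
  moves:
    - [[0, 0, 0.0015], 0]
    - [[0, 0, 0], 0]

```text
time_s: 16.53
tcp_pos: [0.5148, -0.1274, 0.0696]
ee_rot: [[0.432, 0.902, -0.002], [0.902, -0.432, 0.0], [-0.001, -0.002, -1.0]]
wrist_force: [-0.3, 0.8, -4.9]
gripper_width: 0.343
gripper_force: 29.8
```

```bash
python3 s.py
```

```text
16.53 [ 0.5148 -0.1274  0.0696] psi 64.4 F [-0.3  0.8 -4.9] M [-0.063 -0.126 -0.011] w 29.8 j6 150.8
```

apply_moves:
  moves:
    - [[0, 0, 0.001], 0]
    - [[0, 0, 0], 0]

```text
time_s: 16.7
tcp_pos: [0.5153, -0.1274, 0.069]
ee_rot: [[0.432, 0.902, -0.001], [0.902, -0.432, -0.0], [-0.0, -0.001, -1.0]]
wrist_force: [-0.9, -0.1, -4.6]
gripper_width: 0.34
gripper_force: 29.8
```

apply_moves:
  moves:
    - [[0, 0, 0.001], 0]
    - [[0, 0, 0], 0]

```text
time_s: 16.87
tcp_pos: [0.5155, -0.1276, 0.0688]
ee_rot: [[0.432, 0.902, -0.0], [0.902, -0.432, -0.0], [-0.001, -0.0, -1.0]]
wrist_force: [-2.4, 0.4, 2.0]
gripper_width: 0.343
gripper_force: 29.8
```

apply_moves:
  moves:
    - [[0, 0, 0.001], 0]
    - [[0, 0, 0], 0]

```text
time_s: 17.03
tcp_pos: [0.5156, -0.1276, 0.0687]
ee_rot: [[0.431, 0.902, -0.0], [0.902, -0.431, -0.001], [-0.001, 0.0, -1.0]]
wrist_force: [-3.8, 1.6, 8.3]
gripper_width: 0.342
gripper_force: 29.8
```

```bash
python3 s.py
```

```text
17.03 [ 0.5156 -0.1276  0.0687] psi 64.45 F [-3.8  1.6  8.3] M [ 0.232  1.279 -0.028] w 29.8 j6 150.8
```

Floor felt at TCP 0.0688, as predicted. I rise about 0.8 mm clear and slide towards the notch.

apply_moves:
  moves:
    - [[0, 0, -0.0026], 0]
    - [[-0.0096, 0.0027, 0], 0]
    - [[-0.0096, 0.0027, 0], 0]
    - [[-0.0096, 0.0027, 0], 0]
    - [[0, 0, 0], 0]

```text
time_s: 17.45
tcp_pos: [0.5097, -0.1588, 0.069]
ee_rot: [[0.434, 0.901, -0.001], [0.901, -0.434, -0.0], [-0.001, -0.001, -1.0]]
wrist_force: [-0.1, 0.4, -4.1]
gripper_width: 0.339
gripper_force: 29.8
```

```bash
python3 s.py
```

```text
17.45 [ 0.5097 -0.1588  0.069 ] psi 64.28 F [-0.1  0.4 -4.1] M [ 0.004 -0.153 -0.001] w 29.5 j6 154.2
```

apply_moves:
  moves:
    - [[-0.0096, 0.0027, 0], 0]
    - [[-0.0096, 0.0027, 0], 0]
    - [[0, 0, 0], 0]

```text
time_s: 17.7
tcp_pos: [0.5065, -0.1783, 0.0694]
ee_rot: [[0.434, 0.901, -0.001], [0.901, -0.434, -0.0], [-0.0, -0.0, -1.0]]
wrist_force: [0.3, 0.8, -4.3]
gripper_width: 0.342
gripper_force: 29.8
```

```bash
python3 s.py
```

```text
17.7 [ 0.5065 -0.1783  0.0694] psi 64.31 F [ 0.3  0.8 -4.3] M [ 0.049 -0.14  -0.009] w 29.7 j6 156.4
```

apply_moves:
  moves:
    - [[-0.0048, 0.0013, 0], 0]
    - [[-0.0048, 0.0013, 0], 0]
    - [[0, 0, 0], 0]

```text
time_s: 17.95
tcp_pos: [0.505, -0.1871, 0.0696]
ee_rot: [[0.433, 0.902, -0.0], [0.902, -0.433, -0.0], [-0.0, -0.0, -1.0]]
wrist_force: [0.7, 0.3, -4.8]
gripper_width: 0.345
gripper_force: 29.8
```

apply_moves:
  moves:
    - [[-0.0048, 0.0013, 0], 0]
    - [[-0.0029, 0.0008, 0], 0]
    - [[0, 0, 0], 0]

```text
time_s: 18.2
tcp_pos: [0.5037, -0.1946, 0.0697]
ee_rot: [[0.432, 0.902, -0.0], [0.902, -0.432, -0.0], [-0.0, 0.0, -1.0]]
wrist_force: [-0.7, 0.3, -5.2]
gripper_width: 0.347
gripper_force: 29.8
```

```bash
python3 s.py
```

```text
18.2 [ 0.5037 -0.1946  0.0697] psi 64.39 F [-0.7  0.3 -5.2] M [-0.05  -0.117  0.024] w 30.2 j6 158.3
```

apply_moves:
  moves:
    - [[-0.0029, 0.0008, 0], 0]
    - [[0, 0, 0], 0]

```text
time_s: 18.37
tcp_pos: [0.5033, -0.1974, 0.0697]
ee_rot: [[0.432, 0.902, -0.0], [0.902, -0.432, -0.0], [-0.0, 0.0, -1.0]]
wrist_force: [-0.0, -0.3, -4.6]
gripper_width: 0.343
gripper_force: 29.8
```

```bash
python3 s.py
```

```text
18.37 [ 0.5033 -0.1974  0.0697] psi 64.41 F [-0.  -0.3 -4.6] M [-0.052 -0.1   -0.043] w 29.9 j6 158.6
```

apply_moves:
  moves:
    - [[-0.0029, 0.0008, 0], 0]
    - [[0, 0, 0], 0]

```text
time_s: 18.53
tcp_pos: [0.5027, -0.2003, 0.0697]
ee_rot: [[0.432, 0.902, -0.0], [0.902, -0.432, -0.0], [-0.0, -0.0, -1.0]]
wrist_force: [0.3, -0.1, -4.0]
gripper_width: 0.339
gripper_force: 29.8
```

apply_moves:
  moves:
    - [[-0.0029, 0.0008, 0], 0]
    - [[0, 0, 0], 0]

```text
time_s: 18.7
tcp_pos: [0.5022, -0.2033, 0.0696]
ee_rot: [[0.432, 0.902, -0.0], [0.902, -0.432, -0.0], [-0.0, -0.0, -1.0]]
wrist_force: [-0.2, -0.1, -4.8]
gripper_width: 0.344
gripper_force: 29.8
```

apply_moves:
  moves:
    - [[-0.0019, 0.0005, 0], 0]
    - [[0, 0, 0], 0]

```text
time_s: 18.87
tcp_pos: [0.5019, -0.2046, 0.0697]
ee_rot: [[0.432, 0.902, 0.0], [0.902, -0.432, 0.001], [0.001, -0.0, -1.0]]
wrist_force: [-0.4, 3.7, -4.4]
gripper_width: 0.344
gripper_force: 29.8
```

apply_moves:
  moves:
    - [[-0.0019, 0.0005, 0], 0]
    - [[0, 0, 0], 0]

```text
time_s: 19.03
tcp_pos: [0.5015, -0.2054, 0.0698]
ee_rot: [[0.433, 0.902, 0.0], [0.902, -0.433, 0.002], [0.002, -0.001, -1.0]]
wrist_force: [-0.6, 8.4, -0.9]
gripper_width: 0.34
gripper_force: 29.9
```

```bash
python3 s.py
```

```text
19.03 [ 0.5015 -0.2054  0.0698] psi 64.37 F [-0.6  8.4 -0.9] M [2.662 0.015 0.009] w 29.6 j6 159.7
```

Home against the notch: Fy rose at y≈-0.2045. I back off the push and start the clockwise turn.

apply_moves:
  moves:
    - [[0.002, -0.0005, 0], 0]
    - [[0, 0, 0], 6.5]
    - [[0, 0, 0], 6.5]
    - [[0, 0, 0], 6.5]
    - [[0, 0, 0], 0]

```text
time_s: 19.45
tcp_pos: [0.502, -0.2051, 0.0696]
ee_rot: [[0.709, 0.705, -0.0], [0.705, -0.709, -0.0], [-0.0, 0.0, -1.0]]
wrist_force: [0.2, -0.4, -5.0]
gripper_width: 0.343
gripper_force: 29.8
```

```bash
python3 s.py
```

```text
19.45 [ 0.502  -0.2051  0.0696] psi 44.82 F [ 0.2 -0.4 -5. ] M [-0.062 -0.081  0.006] w 29.8 j6 139.9
```

apply_moves:
  moves:
    - [[0, 0, 0], 6.5]
    - [[0, 0, 0], 6.5]
    - [[0, 0, 0], 6.5]
    - [[0, 0, 0], 6.5]

```text
time_s: 19.78
tcp_pos: [0.5019, -0.2051, 0.0696]
ee_rot: [[0.947, 0.322, -0.0], [0.322, -0.947, -0.0], [-0.0, 0.0, -1.0]]
wrist_force: [-0.1, -0.4, -3.9]
gripper_width: 0.34
gripper_force: 29.8
```

```bash
python3 s.py
```

```text
19.78 [ 0.5019 -0.2051  0.0696] psi 18.79 F [-0.1 -0.4 -3.9] M [-0.101 -0.038 -0.014] w 29.6 j6 113.8
```

apply_moves:
  moves:
    - [[0, 0, 0], 6.5]
    - [[0, 0, 0], 6.5]
    - [[0, 0, 0], 6.5]
    - [[0, 0, 0], 6.5]

```text
time_s: 20.12
tcp_pos: [0.5019, -0.2051, 0.0696]
ee_rot: [[0.992, -0.125, -0.0], [-0.125, -0.992, -0.0], [-0.0, 0.0, -1.0]]
wrist_force: [-0.1, -0.7, -3.9]
gripper_width: 0.346
gripper_force: 29.8
```

```bash
python3 s.py
```

```text
20.12 [ 0.5019 -0.2051  0.0696] psi -7.21 F [-0.1 -0.7 -3.9] M [-0.07  -0.055 -0.038] w 30.1 j6 87.8
```

apply_moves:
  moves:
    - [[0, 0, 0], 6]
    - [[0, 0, 0], 6]
    - [[0, 0, 0], 5]
    - [[0, 0, 0], 0]

```text
time_s: 20.45
tcp_pos: [0.5019, -0.2051, 0.0696]
ee_rot: [[0.914, -0.407, -0.0], [-0.407, -0.914, -0.0], [0.0, 0.0, -1.0]]
wrist_force: [-0.5, 0.4, -4.9]
gripper_width: 0.342
gripper_force: 29.8
```

```bash
python3 s.py
```

```text
20.45 [ 0.5019 -0.2051  0.0696] psi -24.0 F [-0.5  0.4 -4.9] M [0.045 0.003 0.046] w 29.7 j6 71.1
```

apply_moves:
  moves:
    - [[0, 0, 0], 5]
    - [[0, 0, 0], 0]

```text
time_s: 20.62
tcp_pos: [0.5019, -0.205, 0.0696]
ee_rot: [[0.875, -0.484, -0.0], [-0.484, -0.875, -0.0], [-0.0, 0.0, -1.0]]
wrist_force: [0.1, -0.2, -3.4]
gripper_width: 0.34
gripper_force: 29.8
```

```bash
python3 s.py
```

```text
20.62 [ 0.5019 -0.205   0.0696] psi -28.94 F [ 0.1 -0.2 -3.4] M [-0.002 -0.003 -0.025] w 29.5 j6 66.1
```

apply_moves:
  moves:
    - [[0, 0, 0], 5]
    - [[0, 0, 0], 5]
    - [[0, 0, 0], 0]

```text
time_s: 20.87
tcp_pos: [0.5016, -0.205, 0.0695]
ee_rot: [[0.778, -0.628, -0.001], [-0.628, -0.778, -0.0], [-0.001, 0.001, -1.0]]
wrist_force: [-0.6, 0.7, -4.8]
gripper_width: 0.345
gripper_force: 29.8
```

```bash
python3 s.py
```

```text
20.87 [ 0.5016 -0.205   0.0695] psi -38.89 F [-0.6  0.7 -4.8] M [-0.124  0.091 -0.007] w 30.0 j6 56.2
```

apply_moves:
  moves:
    - [[0, 0, 0], 5]
    - [[0, 0, 0], 0]

```text
time_s: 21.03
tcp_pos: [0.5014, -0.205, 0.0694]
ee_rot: [[0.721, -0.693, -0.001], [-0.693, -0.721, -0.0], [-0.001, 0.001, -1.0]]
wrist_force: [-0.4, -0.8, -5.2]
gripper_width: 0.34
gripper_force: 29.8
```

```bash
python3 s.py
```

```text
21.03 [ 0.5014 -0.205   0.0694] psi -43.87 F [-0.4 -0.8 -5.2] M [-0.302  0.225  0.032] w 29.6 j6 51.2
```

apply_moves:
  moves:
    - [[0, 0, 0], 5]
    - [[0, 0, 0], 0]

```text
time_s: 21.2
tcp_pos: [0.5012, -0.205, 0.0693]
ee_rot: [[0.658, -0.753, -0.002], [-0.753, -0.658, -0.0], [-0.001, 0.001, -1.0]]
wrist_force: [-0.7, -0.6, -5.1]
gripper_width: 0.343
gripper_force: 29.8
```

```bash
python3 s.py
```

```text
21.2 [ 0.5012 -0.205   0.0693] psi -48.87 F [-0.7 -0.6 -5.1] M [-0.384  0.373  0.02 ] w 29.9 j6 46.2
```

apply_moves:
  moves:
    - [[0, 0, 0], 5]
    - [[0, 0, 0], 0]

```text
time_s: 21.37
tcp_pos: [0.501, -0.205, 0.0692]
ee_rot: [[0.59, -0.808, -0.002], [-0.808, -0.59, 0.0], [-0.001, 0.002, -1.0]]
wrist_force: [-1.9, -1.9, -6.5]
gripper_width: 0.342
gripper_force: 29.8
```

```bash
python3 s.py
```

```text
21.37 [ 0.501  -0.205   0.0692] psi -53.87 F [-1.9 -1.9 -6.5] M [-0.575  0.499 -0.004] w 29.8 j6 41.2
```

apply_moves:
  moves:
    - [[0, 0.0013, 0.0007], 0]
    - [[0, 0, 0], 0]

```text
time_s: 21.53
tcp_pos: [0.501, -0.2055, 0.0691]
ee_rot: [[0.59, -0.808, 0.001], [-0.808, -0.59, 0.0], [0.0, -0.001, -1.0]]
wrist_force: [-1.1, 1.1, -4.6]
gripper_width: 0.343
gripper_force: 29.8
```

```bash
python3 s.py
```

```text
21.53 [ 0.501  -0.2055  0.0691] psi -53.86 F [-1.1  1.1 -4.6] M [0.284 0.259 0.06 ] w 29.8 j6 41.3
```

apply_moves:
  moves:
    - [[0, 0, 0.0001], 5]
    - [[0, 0, 0.0001], 5]
    - [[0, 0, 0], 0]

```text
time_s: 21.78
tcp_pos: [0.5006, -0.2055, 0.0688]
ee_rot: [[0.438, -0.899, -0.001], [-0.899, -0.438, 0.0], [-0.0, 0.0, -1.0]]
wrist_force: [-1.5, -0.6, -4.0]
gripper_width: 0.338
gripper_force: 29.8
```

```bash
python3 s.py
```

```text
21.78 [ 0.5006 -0.2055  0.0688] psi -64.01 F [-1.5 -0.6 -4. ] M [0.057 0.62  0.038] w 29.4 j6 31.1
```

apply_moves:
  moves:
    - [[0, 0, 0.0001], 5]
    - [[0, 0, 0.0001], 5]
    - [[0, 0, 0], 0]

```text
time_s: 22.03
tcp_pos: [0.5002, -0.2056, 0.0686]
ee_rot: [[0.276, -0.961, -0.001], [-0.961, -0.276, 0.0], [-0.001, 0.001, -1.0]]
wrist_force: [-2.4, 0.1, -3.0]
gripper_width: 0.346
gripper_force: 29.8
```

```bash
python3 s.py
```

```text
22.03 [ 0.5002 -0.2056  0.0686] psi -73.95 F [-2.4  0.1 -3. ] M [0.008 0.931 0.042] w 30.1 j6 21.2
```

apply_moves:
  moves:
    - [[-0.0003, 0.0012, 0.0001], 5]
    - [[0, 0, 0.0001], 5]

```text
time_s: 22.2
tcp_pos: [0.4996, -0.2055, 0.0684]
ee_rot: [[0.105, -0.994, 0.0], [-0.994, -0.105, 0.0], [-0.0, -0.0, -1.0]]
wrist_force: [-1.7, 1.3, -3.2]
gripper_width: 0.342
gripper_force: 29.8
```

```bash
python3 s.py
```

```text
22.2 [ 0.4996 -0.2055  0.0684] psi -83.98 F [-1.7  1.3 -3.2] M [0.331 0.601 0.126] w 29.7 j6 11.2
```

apply_moves:
  moves:
    - [[0, 0, 0.0001], 5]
    - [[0, 0, 0.0001], 5]

```text
time_s: 22.37
tcp_pos: [0.4992, -0.2055, 0.0682]
ee_rot: [[-0.07, -0.998, -0.001], [-0.998, 0.07, 0.0], [-0.0, 0.001, -1.0]]
wrist_force: [-1.7, 1.0, -2.8]
gripper_width: 0.343
gripper_force: 29.8
```

```bash
python3 s.py
```

```text
22.37 [ 0.4992 -0.2055  0.0682] psi -93.99 F [-1.7  1.  -2.8] M [0.489 0.862 0.123] w 29.8 j6 1.2
```

apply_moves:
  moves:
    - [[0, 0, 0.0001], 5]
    - [[0, 0, 0.0001], 5]

```text
time_s: 22.53
tcp_pos: [0.4987, -0.2054, 0.0679]
ee_rot: [[-0.242, -0.97, -0.002], [-0.97, 0.242, 0.001], [-0.0, 0.002, -1.0]]
wrist_force: [-3.1, 2.1, -2.2]
gripper_width: 0.342
gripper_force: 29.8
```

```bash
python3 s.py
```

```text
22.53 [ 0.4987 -0.2054  0.0679] psi -104.0 F [-3.1  2.1 -2.2] M [0.637 1.093 0.126] w 29.8 j6 -8.8
```

Mz is 0.126 while turning, so the head is stopped and the nut is running down. I push lightly home (-y) to confirm the position.

apply_moves:
  moves:
    - [[0.0022, 0.0005, 0], 0]
    - [[0, 0, 0], 0]

```text
time_s: 22.7
tcp_pos: [0.4983, -0.2075, 0.0678]
ee_rot: [[-0.238, -0.971, -0.0], [-0.971, 0.238, 0.001], [-0.0, 0.0, -1.0]]
wrist_force: [-2.3, 3.7, -4.7]
gripper_width: 0.344
gripper_force: 29.8
```

```bash
python3 s.py
```

```text
22.7 [ 0.4983 -0.2075  0.0678] psi -103.79 F [-2.3  3.7 -4.7] M [0.828 0.637 0.111] w 29.9 j6 -8.4
```

apply_moves:
  moves:
    - [[0.0015, 0.0004, 0], 0]
    - [[0, 0, 0], 0]

```text
time_s: 22.87
tcp_pos: [0.4979, -0.2091, 0.0678]
ee_rot: [[-0.241, -0.971, 0.0], [-0.971, 0.241, 0.0], [-0.0, -0.0, -1.0]]
wrist_force: [-1.3, 3.3, -4.6]
gripper_width: 0.343
gripper_force: 29.8
```

```bash
python3 s.py
```

```text
22.87 [ 0.4979 -0.2091  0.0678] psi -103.95 F [-1.3  3.3 -4.6] M [0.78  0.413 0.072] w 29.8 j6 -8.4
```

The bolt slid about 4 mm further with only friction, so the grip is off the axis. I keep pushing gently until the notch stops it.

apply_moves:
  moves:
    - [[0.0012, 0.0003, 0], 0]
    - [[0, 0, 0], 0]

```text
time_s: 23.03
tcp_pos: [0.4977, -0.2097, 0.0678]
ee_rot: [[-0.243, -0.97, 0.001], [-0.97, 0.243, 0.001], [-0.001, -0.001, -1.0]]
wrist_force: [-0.3, 4.4, -5.5]
gripper_width: 0.344
gripper_force: 29.8
```

apply_moves:
  moves:
    - [[0.0012, 0, 0], 0]
    - [[0, 0, 0], 0]

```text
time_s: 23.2
tcp_pos: [0.4977, -0.21, 0.0679]
ee_rot: [[-0.243, -0.97, 0.002], [-0.97, 0.243, 0.002], [-0.002, -0.001, -1.0]]
wrist_force: [-0.2, 7.8, -4.5]
gripper_width: 0.341
gripper_force: 29.8
```

```bash
python3 s.py
```

```text
23.2 [ 0.4977 -0.21    0.0679] psi -104.05 F [-0.2  7.8 -4.5] M [ 2.876 -0.026  0.087] w 29.6 j6 -8.2
```

apply_moves:
  moves:
    - [[0.0012, 0, 0], 0]
    - [[0, 0, 0], 0]

```text
time_s: 23.37
tcp_pos: [0.4977, -0.2103, 0.0679]
ee_rot: [[-0.243, -0.97, 0.002], [-0.97, 0.243, 0.003], [-0.003, -0.002, -1.0]]
wrist_force: [0.4, 12.0, -3.3]
gripper_width: 0.34
gripper_force: 29.9
```

```bash
python3 s.py
```

```text
23.37 [ 0.4977 -0.2103  0.0679] psi -104.06 F [ 0.4 12.  -3.3] M [ 3.975 -0.173  0.106] w 29.6 j6 -8.1
```

Home is confirmed at TCP y≈-0.2098. I ease off the push and run the nut on, moving the tool to allow for the off-axis grip.

apply_moves:
  moves:
    - [[-0.002, 0, 0], 0]
    - [[0, 0.0003, 0.0001], 5]
    - [[0, 0.0002, 0.0001], 5]

```text
time_s: 23.62
tcp_pos: [0.4974, -0.2097, 0.0677]
ee_rot: [[-0.41, -0.912, 0.001], [-0.912, 0.41, 0.001], [-0.001, -0.001, -1.0]]
wrist_force: [1.6, 4.8, -5.5]
gripper_width: 0.339
gripper_force: 29.9
```

```bash
python3 s.py
```

```text
23.62 [ 0.4974 -0.2097  0.0677] psi -114.23 F [ 1.6  4.8 -5.5] M [1.944 0.107 0.118] w 29.5 j6 -18.5
```

apply_moves:
  moves:
    - [[0, 0.0003, 0.0001], 5]
    - [[0, 0.0002, 0.0001], 5]

```text
time_s: 23.78
tcp_pos: [0.4969, -0.2094, 0.0675]
ee_rot: [[-0.563, -0.827, 0.001], [-0.827, 0.563, 0.001], [-0.001, -0.001, -1.0]]
wrist_force: [0.9, 5.3, -4.7]
gripper_width: 0.341
gripper_force: 29.9
```

```bash
python3 s.py
```

```text
23.78 [ 0.4969 -0.2094  0.0675] psi -124.24 F [ 0.9  5.3 -4.7] M [2.113 0.055 0.15 ] w 29.6 j6 -28.5
```

apply_moves:
  moves:
    - [[0, 0.0003, 0.0001], 5]
    - [[0, 0.0002, 0.0001], 5]

```text
time_s: 23.95
tcp_pos: [0.4966, -0.2091, 0.0674]
ee_rot: [[-0.697, -0.717, 0.001], [-0.717, 0.697, 0.001], [-0.002, -0.001, -1.0]]
wrist_force: [-0.0, 6.6, -4.2]
gripper_width: 0.34
gripper_force: 29.9
```

```bash
python3 s.py
```

```text
23.95 [ 0.4966 -0.2091  0.0674] psi -134.23 F [-0.   6.6 -4.2] M [2.262 0.179 0.211] w 29.6 j6 -38.6
```

apply_moves:
  moves:
    - [[0, 0, 0], 0]
    - [[0, 0, 0], 0]

```text
time_s: 24.12
tcp_pos: [0.4966, -0.209, 0.0674]
ee_rot: [[-0.695, -0.719, 0.001], [-0.719, 0.695, 0.001], [-0.002, -0.0, -1.0]]
wrist_force: [-1.8, 7.6, -4.0]
gripper_width: 0.342
gripper_force: 29.9
```

```bash
python3 s.py
```

```text
24.12 [ 0.4966 -0.209   0.0674] psi -134.04 F [-1.8  7.6 -4. ] M [2.145 0.129 0.029] w 29.7 j6 -38.4
```

apply_moves:
  moves:
    - [[0, 0.0002, 0.0001], 4]

```text
time_s: 24.2
tcp_pos: [0.4965, -0.209, 0.0674]
ee_rot: [[-0.744, -0.669, 0.001], [-0.669, 0.744, 0.001], [-0.002, -0.0, -1.0]]
wrist_force: [-0.6, 6.8, -3.2]
gripper_width: 0.347
gripper_force: 29.9
```

```bash
python3 s.py
```

```text
24.2 [ 0.4965 -0.209   0.0674] psi -138.04 F [-0.6  6.8 -3.2] M [2.187 0.147 0.209] w 30.2 j6 -42.4
```

apply_moves:
  moves:
    - [[0, 0, 0], 0]
    - [[0, 0, 0], 0]

```text
time_s: 24.37
tcp_pos: [0.4964, -0.2089, 0.0674]
ee_rot: [[-0.743, -0.669, 0.001], [-0.669, 0.743, 0.001], [-0.002, -0.0, -1.0]]
wrist_force: [0.4, 6.3, -3.7]
gripper_width: 0.345
gripper_force: 29.9
```

```bash
python3 s.py
```

```text
24.37 [ 0.4964 -0.2089  0.0674] psi -138.02 F [ 0.4  6.3 -3.7] M [2.239 0.085 0.039] w 30.0 j6 -42.4
```

apply_moves:
  moves:
    - [[-0.0007, 0.0009, 0], 5]
    - [[0, 0.0002, 0], 5]

```text
time_s: 24.53
tcp_pos: [0.4961, -0.2084, 0.0674]
ee_rot: [[-0.85, -0.527, 0.001], [-0.527, 0.85, -0.0], [-0.001, -0.001, -1.0]]
wrist_force: [-0.6, 2.4, -4.5]
gripper_width: 0.341
gripper_force: 29.9
```

```bash
python3 s.py
```

```text
24.53 [ 0.4961 -0.2084  0.0674] psi -148.19 F [-0.6  2.4 -4.5] M [1.095 0.109 0.279] w 29.6 j6 -52.7
```

apply_moves:
  moves:
    - [[0, 0.0002, 0], 5]
    - [[0, 0.0002, 0], 5]

```text
time_s: 24.7
tcp_pos: [0.496, -0.208, 0.0673]
ee_rot: [[-0.929, -0.371, 0.001], [-0.371, 0.929, -0.0], [-0.001, -0.001, -1.0]]
wrist_force: [0.2, 4.0, -4.9]
gripper_width: 0.339
gripper_force: 29.9
```

```bash
python3 s.py
```

```text
24.7 [ 0.496  -0.208   0.0673] psi -158.2 F [ 0.2  4.  -4.9] M [1.293 0.085 0.316] w 29.5 j6 -62.7
```

apply_moves:
  moves:
    - [[0, 0.0002, 0], 5]

```text
time_s: 24.78
tcp_pos: [0.496, -0.2077, 0.0673]
ee_rot: [[-0.957, -0.289, 0.001], [-0.289, 0.957, -0.0], [-0.001, -0.0, -1.0]]
wrist_force: [1.3, 3.6, -6.1]
gripper_width: 0.341
gripper_force: 30.0
```

```bash
python3 s.py
```

```text
24.78 [ 0.496  -0.2077  0.0673] psi -163.2 F [ 1.3  3.6 -6.1] M [1.368 0.008 0.316] w 29.7 j6 -67.8
```

apply_moves:
  moves:
    - [[0, 0, 0], 0]
    - [[0, 0, 0], 0]

```text
time_s: 24.95
tcp_pos: [0.496, -0.2077, 0.0674]
ee_rot: [[-0.956, -0.293, 0.002], [-0.293, 0.956, 0.0], [-0.002, -0.0, -1.0]]
wrist_force: [0.8, 3.0, -5.0]
gripper_width: 0.342
gripper_force: 29.9
```

```bash
python3 s.py
```

```text
24.95 [ 0.496  -0.2077  0.0674] psi -162.96 F [ 0.8  3.  -5. ] M [ 1.572 -0.201 -0.045] w 29.7 j6 -67.5
```

apply_moves:
  moves:
    - [[0, 0.0001, 0], 3]
    - [[0, 0.0001, 0], 3]
    - [[0, 0, 0], 0]

```text
time_s: 25.2
tcp_pos: [0.496, -0.2075, 0.0673]
ee_rot: [[-0.982, -0.191, 0.002], [-0.191, 0.982, 0.0], [-0.002, -0.0, -1.0]]
wrist_force: [2.2, 4.3, -5.7]
gripper_width: 0.346
gripper_force: 30.0
```

```bash
python3 s.py
```

```text
25.2 [ 0.496  -0.2075  0.0673] psi -168.97 F [ 2.2  4.3 -5.7] M [ 1.656 -0.298  0.088] w 30.1 j6 -73.5
```

apply_moves:
  moves:
    - [[0, 0.0001, 0], 3]
    - [[0, 0.0001, 0], 3]
    - [[0, 0, 0], 0]

```text
time_s: 25.45
tcp_pos: [0.4961, -0.2073, 0.0673]
ee_rot: [[-0.996, -0.088, 0.002], [-0.088, 0.996, 0.0], [-0.002, -0.0, -1.0]]
wrist_force: [1.7, 5.0, -5.4]
gripper_width: 0.345
gripper_force: 30.0
```

```bash
python3 s.py
```

```text
25.45 [ 0.4961 -0.2073  0.0673] psi -174.95 F [ 1.7  5.  -5.4] M [ 1.669 -0.448  0.113] w 30.0 j6 -79.5
```

apply_moves:
  moves:
    - [[0, 0.0001, 0], 3]
    - [[0, 0.0001, 0], 3]
    - [[0, 0, 0], 0]

```text
time_s: 25.7
tcp_pos: [0.4961, -0.207, 0.0673]
ee_rot: [[-1.0, 0.016, 0.002], [0.016, 1.0, 0.0], [-0.002, 0.0, -1.0]]
wrist_force: [2.5, 3.8, -6.3]
gripper_width: 0.342
gripper_force: 30.0
```

```bash
python3 s.py
```

```text
25.7 [ 0.4961 -0.207   0.0673] psi 179.07 F [ 2.5  3.8 -6.3] M [ 1.713 -0.503  0.118] w 29.8 j6 -85.6
```

apply_moves:
  moves:
    - [[0, 0, 0.0005], 0]
    - [[0, 0, 0], 0]

```text
time_s: 25.87
tcp_pos: [0.4961, -0.207, 0.0673]
ee_rot: [[-1.0, 0.015, 0.002], [0.015, 1.0, 0.0], [-0.002, 0.0, -1.0]]
wrist_force: [0.9, 6.3, -2.9]
gripper_width: 0.341
gripper_force: 30.0
```

```bash
python3 s.py
```

```text
25.87 [ 0.4961 -0.207   0.0673] psi 179.13 F [ 0.9  6.3 -2.9] M [ 1.952 -0.234  0.119] w 29.6 j6 -85.5
```

apply_moves:
  moves:
    - [[0, 0.0001, 0], 3]
    - [[0, 0.0001, 0], 3]
    - [[0, 0, 0], 0]

```text
time_s: 26.12
tcp_pos: [0.4962, -0.2067, 0.0673]
ee_rot: [[-0.993, 0.12, 0.002], [0.12, 0.993, -0.0], [-0.002, 0.0, -1.0]]
wrist_force: [1.6, 6.1, -3.8]
gripper_width: 0.336
gripper_force: 30.1
```

```bash
python3 s.py
```

```text
26.12 [ 0.4962 -0.2067  0.0673] psi 173.13 F [ 1.6  6.1 -3.8] M [ 2.012 -0.251  0.326] w 29.2 j6 -91.5
```

apply_moves:
  moves:
    - [[0, 0, 0], 0]

```text
time_s: 26.2
tcp_pos: [0.4962, -0.2067, 0.0673]
ee_rot: [[-0.993, 0.119, 0.002], [0.119, 0.993, 0.0], [-0.002, 0.0, -1.0]]
wrist_force: [2.3, 7.1, -3.2]
gripper_width: 0.342
gripper_force: 30.0
```

```bash
python3 s.py
```

```text
26.2 [ 0.4962 -0.2067  0.0673] psi 173.19 F [ 2.3  7.1 -3.2] M [ 1.992 -0.306  0.267] w 29.7 j6 -91.5
```

apply_moves:
  moves:
    - [[0, 0, 0], 0]

```text
time_s: 26.28
tcp_pos: [0.4962, -0.2067, 0.0673]
ee_rot: [[-0.993, 0.119, 0.002], [0.119, 0.993, 0.0], [-0.002, 0.0, -1.0]]
wrist_force: [1.2, 6.5, -3.0]
gripper_width: 0.343
gripper_force: 30.0
```

```bash
python3 s.py
```

```text
26.28 [ 0.4962 -0.2067  0.0673] psi 173.18 F [ 1.2  6.5 -3. ] M [ 2.083 -0.296  0.277] w 29.8 j6 -91.5
```

Stationary 0.27 N m: finger-tight. I relieve the side load, open and withdraw upwards.

apply_moves:
  moves:
    - [[-0.0005, 0.002, -0.0003], 0]
    - [[0, 0, 0], 0]

```text
time_s: 26.45
tcp_pos: [0.4962, -0.2066, 0.0673]
ee_rot: [[-0.993, 0.119, 0.0], [0.119, 0.993, -0.002], [-0.001, -0.002, -1.0]]
wrist_force: [-0.2, -4.0, -5.4]
gripper_width: 0.343
gripper_force: 30.0
```

```bash
python3 s.py
```

```text
26.45 [ 0.4962 -0.2066  0.0673] psi 173.16 F [-0.2 -4.  -5.4] M [-0.917 -0.108  0.278] w 29.8 j6 -91.8
```

apply_moves:
  moves:
    - [[0, 0, 0], 0]
    - [[0, 0, 0], 0]
    - [[0, 0, 0], 0]
    - [[0, 0, 0], 0]
  hand: 0.05

```text
time_s: 26.78
tcp_pos: [0.4967, -0.2054, 0.0679]
ee_rot: [[-0.992, 0.123, 0.002], [0.123, 0.992, -0.0], [-0.002, -0.0, -1.0]]
wrist_force: [0.8, -0.1, -0.3]
gripper_width: 0.536
gripper_force: 0.0
```

```bash
python3 s.py
```

```text
26.78 [ 0.4967 -0.2054  0.0679] psi 172.94 F [ 0.8 -0.1 -0.3] M [ 0.063 -0.138  0.039] w 46.7 j6 -91.9
```

apply_moves:
  moves:
    - [[0, 0, -0.01], 0]
    - [[0, 0, -0.03], 0]
    - [[0, 0, -0.03], 0]
    - [[0, 0, -0.03], 0]
    - [[0, 0, -0.02], 0]

```text
time_s: 27.2
tcp_pos: [0.4972, -0.2056, 0.1914]
ee_rot: [[-0.992, 0.122, 0.005], [0.122, 0.992, -0.002], [-0.005, -0.001, -1.0]]
wrist_force: [0.3, -0.6, 0.2]
gripper_width: 0.575
gripper_force: 0.0
```

apply_moves:
  moves:
    - [[0.035, 0.035, -0.01], 0]
    - [[0.035, 0.035, 0], 0]
    - [[0.03, 0.035, 0], 0]
    - [[0, 0.035, 0], 0]
    - [[0, 0.035, 0], 0]

```text
time_s: 27.62
tcp_pos: [0.4296, -0.0349, 0.197]
ee_rot: [[-0.992, 0.124, 0.003], [0.124, 0.992, 0.001], [-0.003, 0.001, -1.0]]
wrist_force: [2.1, 0.6, 0.4]
gripper_width: 0.573
gripper_force: 0.0
```

apply_moves:
  moves:
    - [[0, 0.035, 0], 0]
    - [[0, 0.035, 0], 0]
    - [[0, 0, 0], 0]

```text
time_s: 27.87
tcp_pos: [0.4409, 0.038, 0.1969]
ee_rot: [[-0.993, 0.117, 0.004], [0.117, 0.993, 0.002], [-0.004, 0.002, -1.0]]
wrist_force: [-0.3, -0.1, -0.2]
gripper_width: 0.571
gripper_force: 0.0
```

```bash
python3 s.py; python3 - <<'E'
from h import *
S=imaging.capture("scene");T=imaging.capture("top")
for p,n in((S,"S"),(T,"T")):
  for t in("tbolt","bolt_end","notch","nut_hex"):
    print(n,t,[(px(p,o["at"]).round(1).tolist(),round(o["confidence"],2)) for o in models.place_of(p,t)[:4]])
a=cv2.resize(S["frame"][200:260,300:370],(466,400),interpolation=cv2.INTER_CUBIC)
b=cv2.resize(T["frame"][200:250,310:350],(320,400),interpolation=cv2.INTER_CUBIC)
cv2.imwrite("pics/p5.png",np.hstack([a,b]))
E
```

```text
27.87 [0.4409 0.038  0.1969] psi 173.27 F [-0.3 -0.1 -0.2] M [ 0.015 -0.138  0.004] w 49.7 j6 -122.8
S tbolt [([335.8, 249.9], 0.78), ([176.4, 160.8], 0.68), ([311.6, 233.6], 0.53), ([157.9, 173.8], 0.51)]
S bolt_end [([171.3, 143.3], 0.75), ([154.9, 155.8], 0.7), ([332.5, 222.6], 0.55), ([337.1, 225.8], 0.33)]
S notch [([333.9, 235.7], 0.93), ([335.6, 225.3], 0.24)]
S nut_hex [([172.6, 153.0], 0.65), ([334.1, 230.9], 0.46), ([153.1, 161.2], 0.39)]
T tbolt [([126.8, 213.1], 0.73), ([181.8, 194.5], 0.62), ([335.0, 229.6], 0.41)]
T bolt_end [([337.8, 226.4], 0.69), ([120.2, 185.1], 0.59), ([111.9, 213.9], 0.56)]
T notch [([337.2, 225.9], 0.63)]
T nut_hex [([334.5, 224.6], 0.51), ([118.0, 213.8], 0.43)]
```

View pics/p5.png

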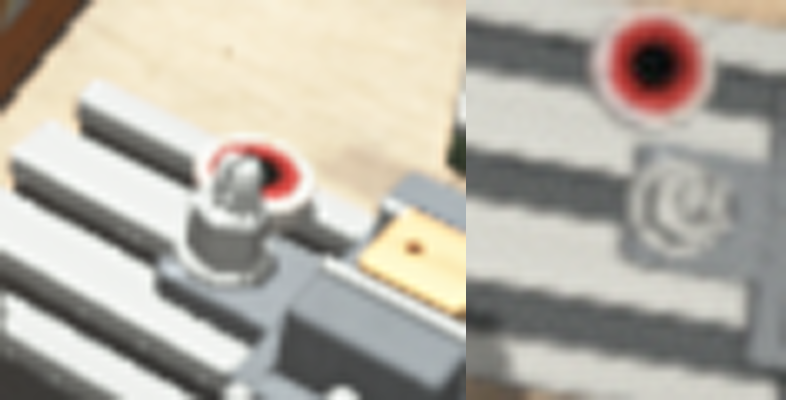

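The bolt stands upright in the ear: scene crop about (230,230), top crop about (680,205). The collar sits flat on the ear and the neighbouring ring shows in place. Handing in.

```bash
python3 -c "
from station import r
print(r.finish_job())"
```

```text
the job is handed in; nothing more can be done
None
```

The T-bolt stands home in the empty ear's notch with its head turned to the stop and the nut run down to about 0.27 N m; the hand is withdrawn and the job handed in at about 28 s, though no verdict came back.

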